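# Load the block-lapping bed

### The arm

A 6-joint arm with a two-finger parallel gripper is mounted at the origin on the work surface. World frame = base frame: x ahead of the robot, y to its left, z up, the work surface at z = 0. Lengths are in mm, angles in rad, forces in N, time in s.
With the tool pointing down it reaches from about 325 to 900 mm from the base axis. Payload 3.5 kg.
Tool frame: the origin (TCP) lies midway between the tips of the shut fingers; the grasp point (between the pads) lies 19 mm behind it; y points along the fingers, x is the direction in which the jaws open and shut, and the axes are right-handed (so a half turn about y gives the same grasp; the last joint's range is limited). The gripper opens to 85 mm and grips with 20 to 120 N. Pads are 22 mm wide; open, the fingers measure 114 mm over their backs; the gripper's body (76 mm by 85 mm) begins 54 mm behind the grasp point. The pads swing forward as they close: fully open they stand 13 mm farther back than shut.
Start: joints at [1.078, 0.276, -0.026, 1.268, 0, 1.467], TCP at [237.508, 578.11, 196.213] pointing down, gripper open.
Joint ranges: [-3.12, 3.12], [-0.85, 1.88], [-1.08, 1.24], [-1.95, 2.15], [-1.57, 1.53], [-3.14, 3.14]. Speed limits (rad/s): [2.57, 2.57, 3.14, 3.14, 3.14, 3.14].

### API

Orientations are given as a rotation vector (axis times angle).
In Python, from rig import get_state, optics, job gives the robot as it stands.
- The arm moves only by the shell command python3 -m jog 'ROWS' [OPENING] [FORCE]. ROWS is JSON, a list of rows, each an object with "offset": the shift along the tool's x, y, z in mm, a list of three; "roll": the turn about the tool's y in rad. In form: [{"offset": [x, y, z], "roll": roll}, ...]. A call has exactly 8 rows; each row shifts and turns the pose as measured when the row begins, along the tool's axes as they then stand; what a row does not reach is not made up. A row lasts 1/12 s, in which the tool goes at most 41.7 mm and 7.16 degrees, less where a joint would pass 70% of its speed; a pose out of reach is approached as far as the arm can. A call with a gripper value outside its range is refused whole. OPENING is the opening, from 0 (shut) to 1 (fully open), set as the call begins (- or left out, the last holds). The fingers move at their own pace and stop on an object; FORCE is the grip in N (left out, the last holds). Time passes only in rows, so rows that do not move let the fingers close, or fill a call up. It gives the time, the measured TCP pose, the force and the opening at its end, in the units of the state.
- get_state(): the state, without advancing time (a new reading comes with each control period).
- optics.snapshot(name): name is "scene" or "side" or "wrist"; returns (picture, depth): 420x560x3 uint8, blue, green, red; 420x560 float32, mm along the optical axis (not along the pixel's ray), 0 where there is no reading.
- optics.camera_params(name): a dict with "K" (3x3 intrinsics, pixels), "extrinsics" (4x4, takes a point from camera to world coordinates); the wrist camera has in their place "hand_eye" (4x4, takes a point from camera to tool coordinates, whose origin is the TCP and whose axes are the tool frame's). Camera axes: x right, y down, z forward; pixel columns grow to the right and rows downward; lengths in mm; the calibration is good to about 2 mm. A picture is of the moment at which its call begins: read the wrist's pose just before it. camera_params takes no time and is no camera call.
- job.job_done(): hands the job in, once; it reports no verdict.
The state is a dict: "time_s": time; "joint_positions": joint angles; "dq": joint speeds; "joint_torque": joint torques, N m; "ee_pos": TCP position; "orientation": TCP orientation; "force": force on the tool from outside, world axes, zero at the start; "moment": the same for the moment, N m; "finger_gap": finger opening in mm.
Only numpy, scipy, OpenCV 4.12 (cv2) and the standard library are available. Lean on these libraries where they do the work, as an engineer would, in place of code of your own. Each camera call takes 0.05 s, during which the arm holds its last target. There are 200 camera calls.

### The job

Load the lapping bed: first lift the locking collar of its motor toggle and flip the lever over to OFF, then set each printing block on the table into the bay of its own length, and with all of them in, use the mallet (not the fingers) to drive the peg of every loaded bay fully home. Stand the mallet back upright on its cork pad and only then flip the toggle back to RUN, its collar dropped and locked; leave the other things on the table where they are.

Things in the scene. Friction and masses are not known exactly. Their poses are not given: they have to be found in the camera images.
- bed: the lapping bed that flattens the faces of wooden printing blocks: a low grey slab 235 x 300 x 30 mm high, fixed to the table, with three shallow bays side by side, lengthwise along its x, and a black motor cover 55 mm high along its far (+x) edge. Origin: underside, below the middle of the middle bay. x runs along the bays towards the pegs, z up.
- toggle_base: grey switch box of the bed's motor, 130 x 90 x 34 mm high, fixed; the lever stands in its middle between two steel gate plates (38 mm apart, rising about 57 mm from the hinge). Origin: centre of its underside. The lever swings in its x-z plane.
- toggle_hinge (a point): hinge axis of the lever, 35 mm above the underside of the switch box; the axis is along y of this point; axes as toggle_base.
- toggle (a joint): lever of the motor's locking toggle, a 14 mm round steel stem, 120 mm from the hinge to its tip. 0 = RUN: leans 0.4 rad from upright towards -x of the switch box; 0.8 = OFF: leans 0.4 rad towards +x. Its angle from upright towards +x is (value - 0.4). Light friction; stays where left. Locked in either end position while the collar is down.
- collar (a joint): lift of the black locking collar along the lever, m: 0 = down, 0.016 = top of its travel. A spring pulls it down (about 4.5 N down, 7.5 N up). Its cross pin is caught behind the gate plates until it is lifted at least 0.011 along the lever; hold it lifted through the whole swing, then let it drop to lock the lever.
- collar_mid (a point): centre of the collar's ribbed grip: a 28 (along the swing) x 24 (along the hinge axis) x 50 mm long block around the lever, centre 79 mm from the hinge when down. z points along the lever, y along the hinge. Grip it across the 24 mm, in the upper part, so that the finger tips stay at least 60 mm from the hinge and clear of the gate plates; the stem ends 41 mm above this point when the collar is down.
- mallet_grip (a point): where to hold the rubber mallet: on its handle (24 mm wide, 22 mm high, level), 46 mm from the head's axis; 40 mm above its lower striking face. x points from the handle to the head, z up when it stands on its face. The handle runs 112 mm farther back along -x. Mallet about 0.25 kg, black head a cylinder of 52 mm diameter, 80 mm high, 40 mm above and below the handle's axis.
- mallet_face (a point): centre of the mallet head's lower striking face; axes as mallet_grip. The mallet starts standing on this face on the cork pad, the handle level.
- pad_top (a point): centre of the top of the mallet's square cork pad, 100 x 100 x 6 mm, fixed on the table.
- block_1_mid (a point): longest printing block (may be absent: None), carved face down: wood 130 (x) x 64 (y) x 26 mm high with a grip rib 60 (x) x 22 (y) x 24 mm high standing on its back, 50 mm in all; point at its centre, 25 mm above its underside, z up. Grip it across the rib. Either way round will do.
- bay_1 (a point): centre of the floor (30 mm above the table) of the longest bay, for the longest block: 142 (x) x 76 (y) mm inside low fences 12 mm high; axes as bed. Its peg stands 107 mm farther along x.
- peg_1: locking peg at the far end of bay 1: a steel head 30 mm across on a 44 mm square housing 37 mm high. 60 mm above the bay floor when up, 42 mm when home (head on the housing). Stiff, about 9 N to move it; stays where it is driven. Origin at the centre of the head's top, z up.
- block_2_mid (a point): middle printing block (may be absent: None), carved face down: wood 105 (x) x 64 (y) x 26 mm high with a grip rib 60 (x) x 22 (y) x 24 mm high standing on its back, 50 mm in all; point at its centre, 25 mm above its underside, z up. Grip it across the rib. Either way round will do.
- bay_2 (a point): centre of the floor (30 mm above the table) of the middle bay, for the middle block: 117 (x) x 76 (y) mm inside low fences 12 mm high; axes as bed. Its peg stands 107 mm farther along x.
- peg_2: locking peg at the far end of bay 2: a steel head 30 mm across on a 44 mm square housing 37 mm high. 60 mm above the bay floor when up, 42 mm when home (head on the housing). Stiff, about 9 N to move it; stays where it is driven. Origin at the centre of the head's top, z up.
- block_3_mid (a point): shortest printing block (may be absent: None), carved face down: wood 80 (x) x 64 (y) x 26 mm high with a grip rib 60 (x) x 22 (y) x 24 mm high standing on its back, 50 mm in all; point at its centre, 25 mm above its underside, z up. Grip it across the rib. Either way round will do.
- bay_3 (a point): centre of the floor (30 mm above the table) of the shortest bay, for the shortest block: 92 (x) x 76 (y) mm inside low fences 12 mm high; axes as bed. Its peg stands 107 mm farther along x.
- peg_3: locking peg at the far end of bay 3: a steel head 30 mm across on a 44 mm square housing 37 mm high. 60 mm above the bay floor when up, 42 mm when home (head on the housing). Stiff, about 9 N to move it; stays where it is driven. Origin at the centre of the head's top, z up.
- tape_brown: solid roll of brown tape, 90 mm across, 48 mm high; bystander, leave it; origin at the centre of its underside, z up.
- knife: orange utility knife, 160 mm long; bystander, leave it; origin at the centre of its underside, z up.
- ink_jar: steel ink jar, 60 mm across, 70 mm high; bystander, leave it; origin at the centre of its underside, z up.
Things that resemble listed ones, but are neither listed nor needed, are in the scene too. Leave any purple look-alike of the part that bears block_2_mid alone. What is shaped like the part that bears block_3_mid but yellow is not meant.

How it is judged (in metres and radians):
On the way, in this order (a step that is already met when the one before it is completed fails the run):
1. the toggle is locked in OFF (value of joint toggle above 0.74 rad and value of joint collar below 0.003 m), for 0.2 s.
2. every block present lies flat in its own bay, the toggle still off (all of step 1 and horizontal distance between block_1_mid and bay_1 below 0.014 m and z of block_1_mid in the frame of bay_1 below 0.029 m and angle between each of block_1_mid, block_2_mid, block_3_mid's own z axis and vertical below 0.08 rad and angle between the x axis of block_1_mid and the x axis of bay_1, either way round below 0.17 rad and horizontal distance between block_2_mid and bay_2 below 0.014 m and z of block_2_mid in the frame of bay_2 below 0.029 m and angle between the x axis of block_2_mid and the x axis of bay_2, either way round below 0.17 rad and horizontal distance between block_3_mid and bay_3 below 0.014 m and z of block_3_mid in the frame of bay_3 below 0.029 m and angle between the x axis of block_3_mid and the x axis of bay_3, either way round below 0.17 rad), for 0.2 s.
3. the peg of every loaded bay is home, blocks in, toggle off (all of step 2 and z of peg_1 in the frame of block_1_mid below 0.02 m and z of peg_2 in the frame of block_2_mid below 0.02 m and z of peg_3 in the frame of block_3_mid below 0.02 m), for 0.2 s.
4. the mallet stands on its pad, blocks in, pegs home, toggle off (all of step 3 and horizontal distance between mallet_face and pad_top below 0.035 m and z of mallet_face in the frame of pad_top below 0.005 m and angle between mallet_face's own z axis and vertical below 0.1 rad), for 0.2 s.
5. the toggle is locked in RUN again (value of joint toggle below 0.06 rad and value of joint collar below 0.003 m), for 0.2 s.
At the end, for the whole second after the job is handed in: every block present lies flat in the bay of its own length (within 14 mm and 0.17 rad of its middle, which the fences ensure), its peg within 3 mm of home, the mallet upright on its pad (face centre within 35 mm of the pad's centre), the lever within 0.06 rad of RUN and the collar down within 3 mm (all of step 5 and horizontal distance between block_1_mid and bay_1 below 0.014 m and z of block_1_mid in the frame of bay_1 below 0.029 m and angle between each of block_1_mid, block_2_mid, block_3_mid's own z axis and vertical below 0.08 rad and angle between the x axis of block_1_mid and the x axis of bay_1, either way round below 0.17 rad and horizontal distance between block_2_mid and bay_2 below 0.014 m and z of block_2_mid in the frame of bay_2 below 0.029 m and angle between the x axis of block_2_mid and the x axis of bay_2, either way round below 0.17 rad and horizontal distance between block_3_mid and bay_3 below 0.014 m and z of block_3_mid in the frame of bay_3 below 0.029 m and angle between the x axis of block_3_mid and the x axis of bay_3, either way round below 0.17 rad and z of peg_1 in the frame of block_1_mid below 0.02 m and z of peg_2 in the frame of block_2_mid below 0.02 m and z of peg_3 in the frame of block_3_mid below 0.02 m and horizontal distance between mallet_face and pad_top below 0.035 m and z of mallet_face in the frame of pad_top below 0.005 m and angle between mallet_face's own z axis and vertical below 0.1 rad); the robot touches nothing.
It fails at once if a peg is pushed with the fingers (contact force between the fingers and peg_1 above 5 N or contact force between the fingers and peg_2 above 5 N or contact force between the fingers and peg_3 above 5 N).
It fails at once if one of the other things on the table is shoved aside (distance of any of tape_brown, knife, ink_jar from where it was at the start of the episode above 0.05 m).
Of block_1, block_2, block_3 only 2 to 3 are there at a start; the rules pass over those that are not, and their reading is None.
At some moment in a run one of block_1, block_2, block_3 may be knocked a few centimetres aside while the robot is not near it.
It also fails if it takes over 210 s, if anything falls off the work surface, if the arm or the gripper's body presses on something with over 40 N, if the wrist force passes 120 N, or if a joint passes its speed limit or range.

## Working session

There is one attempt and no reset: what is moved stays moved. The work goes in short steps, Python scripts to look and compute and a shell command to move; the robot and the scene stay as the last step left them, time stands still between calls to the robot, and variables do not carry over. Pictures are saved under pics/ and viewed, about 12 in all and at most 16, crops included, and the job is handed in when it is done.

```bash
ls; mkdir -p pics; python3 - <<'E'
from rig import get_state, optics
import cv2,numpy as np
s=get_state();print(s)
for n in ("scene","side"):
    p,d=optics.snapshot(n);cv2.imwrite(f"pics/{n}0.png",p);np.savez(f"pics/{n}0.npz",p=p,d=d)
    c=optics.camera_params(n);print(n,np.round(c["K"],1).tolist(),np.round(c["extrinsics"],3).tolist())
print(np.round(optics.camera_params("wrist")["hand_eye"],3).tolist())
E
```

```text
pics
{'time_s': 0.0, 'joint_positions': array([ 1.07760557e+00,  2.77138380e-01, -2.78973619e-02,  1.26801300e+00,
        8.90471508e-07,  1.46741032e+00]), 'dq': array([-0.00181416,  0.00183077,  0.00072806, -0.00126806,  0.00041268,
       -0.00011598]), 'joint_torque': array([ 5.71146484e-04, -4.45509946e+01,  2.95201045e+01,  1.63810747e-02,
       -7.17762055e-05,  8.91549874e-07]), 'ee_pos': array([237.09214579, 577.34471393, 195.04869839]), 'orientation': array([-1.36984389, -0.91594827,  0.91922929]), 'force': array([ 0.07900808, -0.19605471, -0.80713403]), 'moment': array([-0.01784689, -0.05168975,  0.01344174]), 'finger_gap': 85.16031333338334}
scene [[425.6, 0.0, 283.8], [0.0, 425.6, 205.5], [0.0, 0.0, 1.0]] [[0.038, 0.708, -0.705, 1232.691], [0.999, -0.035, 0.019, -23.805], [-0.011, -0.705, -0.709, 798.361], [0.0, 0.0, 0.0, 1.0]]
side [[418.1, 0.0, 282.7], [0.0, 418.1, 209.6], [0.0, 0.0, 1.0]] [[0.979, -0.139, 0.147, 353.667], [-0.202, -0.609, 0.767, -1016.553], [-0.017, -0.781, -0.624, 905.695], [0.0, 0.0, 0.0, 1.0]]
[[1.0, -0.001, 0.0, -0.645], [-0.0, -0.298, 0.954, -178.364], [-0.001, -0.954, -0.298, 77.513], [0.0, 0.0, 0.0, 1.0]]
```

View pics/scene0.png

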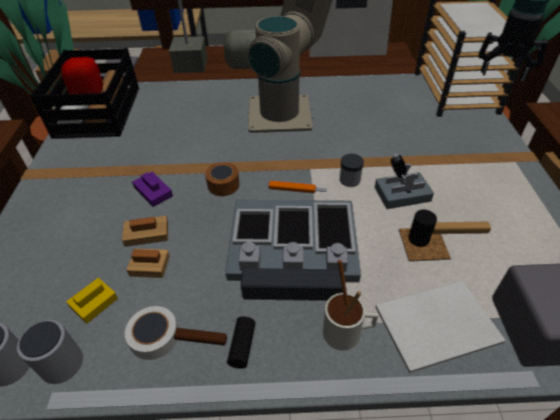

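View pics/side0.png

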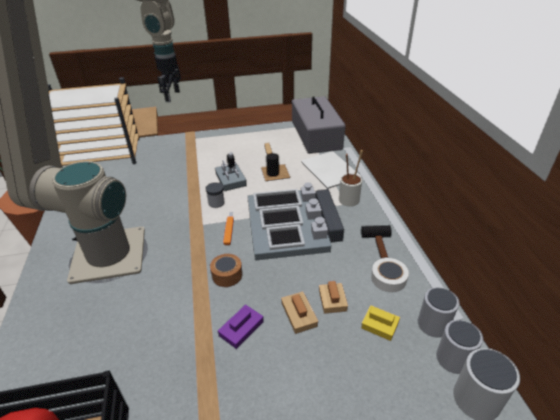

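The scene view looks back at the robot (image right = +y, down = +x). It shows:
- **Bed:** at (295,240). The longest bay is on the right at (335,228), and the pegs are at (249,252), (293,252) and (338,252).
- **Toggle:** at (404,180), leaning toward the upper left.
- **Mallet:** on its cork pad at (424,235). The one lying at (240,340) is a look-alike.
- **Wood blocks:** at (145,228) and (148,262). The purple (152,187) and yellow (92,299) blocks are look-alikes.

Next I'll measure these.

```bash
cat > h.py <<'E'
import numpy as np,cv2
from rig import get_state,optics
from scipy.spatial.transform import Rotation as R
def T_of(n,s=None):
    c=optics.camera_params(n)
    if n!="wrist": return c["K"],np.array(c["extrinsics"])
    T=np.eye(4);T[:3,:3]=R.from_rotvec(s["orientation"]).as_matrix();T[:3,3]=s["ee_pos"]
    return c["K"],T@np.array(c["hand_eye"])
def snap(n,save=None):
    s=get_state();p,d=optics.snapshot(n);K,T=T_of(n,s)
    if save: cv2.imwrite(f"pics/{save}.png",p)
    return p,d,K,T
def cloud(d,K,T):
    v,u=np.mgrid[:d.shape[0],:d.shape[1]]
    P=np.stack([(u-K[0][2])/K[0][0]*d,(v-K[1][2])/K[1][1]*d,d],-1)@T[:3,:3].T+T[:3,3]
    P[d<=0]=np.nan
    return P
def ray(u,v,z,K,T):
    r=T[:3,:3]@np.array([(u-K[0][2])/K[0][0],(v-K[1][2])/K[1][1],1]);o=T[:3,3]
    return o+r*(z-o[2])/r[2]
def proj(P,K,T):
    q=T[:3,:3].T@(np.asarray(P)-T[:3,3]);return K[0][0]*q[0]/q[2]+K[0][2],K[1][1]*q[1]/q[2]+K[1][2]
def rect(Q):  # centre, long, short, angle(rad) of long axis
    (c,(w,h),a)=cv2.minAreaRect(np.float32(Q))
    if w<h:w,h,a=h,w,a+90
    a=(a+90)%180-90
    return np.round(c,1),round(w,1),round(h,1),round(np.radians(a),3)
def tool(s=None):
    s=s or get_state();M=R.from_rotvec(s["orientation"]).as_matrix()
    return s["ee_pos"],M
E
python3 - <<'E'
from h import *
for n,bx in (("scene",{'A':(115,212,175,246),'B':(122,246,175,280)}),("side",{'A':(278,288,322,332),'B':(316,278,352,312)})):
    f=np.load(f"pics/{n}0.npz");K,T=T_of(n);P=cloud(f["d"],K,T);hsv=cv2.cvtColor(f["p"],cv2.COLOR_BGR2HSV)
    print(n,"table z",np.nanmedian(P[300:320,180:200,2]))
    for k,(a,b,c,e) in bx.items():
        h=hsv[b:e,a:c].reshape(-1,3);Q=P[b:e,a:c].reshape(-1,3)
        m=(h[:,0]<25)&(h[:,1]>90)&(Q[:,2]>8)
        top=m&(Q[:,2]>43)&(Q[:,2]<60);low=m&(Q[:,2]<32)&(Q[:,2]>18)
        print(k,"rib",rect(Q[top,:2]),"base",rect(Q[m,:2]),rect(Q[low,:2]),np.round(np.nanpercentile(Q[m,2],[5,50,98])))
    # bed: points by height
    b=(200,190,380,300) if n=="scene" else (240,180,350,260)
    Q=P[b[1]:b[3],b[0]:b[2]].reshape(-1,3)
    for lo,hi in ((25,34),(38,46),(50,60),(62,72),(84,96)):
        q=Q[(Q[:,2]>lo)&(Q[:,2]<hi)];print("bed z",lo,hi,len(q),rect(q[:,:2]) if len(q)>5 else "")
    pk=((249,246),(292,246),(337,247)) if n=="scene" else ((308,187),(312,204),(319,223))
    for u,v in pk:
        q=P[v-8:v+9,u-8:u+9].reshape(-1,3);q=q[(q[:,2]>82)&(q[:,2]<100)];print("peg",np.round(np.mean(q,0),1),len(q))
    # cork pad, mallet head, toggle
    mb=(395,200,500,262) if n=="scene" else (255,138,295,185)
    Q=P[mb[1]:mb[3],mb[0]:mb[2]].reshape(-1,3)
    for lo,hi in ((3,9),(52,64),(80,95)):
        q=Q[(Q[:,2]>lo)&(Q[:,2]<hi)];print("mallet z",lo,hi,len(q),rect(q[:,:2]) if len(q)>5 else "")
    tb=(370,145,440,210) if n=="scene" else (210,145,252,192)
    Q=P[tb[1]:tb[3],tb[0]:tb[2]].reshape(-1,3)
    for lo,hi in ((28,40),(80,90),(90,105),(105,120),(120,135),(135,155)):
        q=Q[(Q[:,2]>lo)&(Q[:,2]<hi)];print("tog z",lo,hi,len(q),rect(q[:,:2]) if len(q)>5 else "",np.round(np.mean(q,0)) if len(q) else "")
f=np.load("pics/scene0.npz")["p"];a=cv2.resize(f[140:265,370:500],None,fx=3.1,fy=3.1,interpolation=2);b=cv2.resize(f[140:265,100:230],None,fx=3.1,fy=3.1,interpolation=2)
cv2.imwrite("pics/crop0.png",cv2.convertScaleAbs(np.hstack([b,a])[:, :800],alpha=1.8))
E
```

```text
scene table z -0.8724586849500611
A rib (array([ 523.8, -348.5]), 59.9, 23.0, np.float64(-1.411)) base (array([ 524.5, -347. ]), 103.9, 67.0, np.float64(-1.424)) (array([ 524.5, -347. ]), 103.9, 67.0, np.float64(-1.424)) [12. 25. 50.]
B rib (array([ 622.4, -322. ]), 58.9, 23.1, np.float64(1.453)) base (array([ 622.3, -322.1]), 79.8, 68.2, np.float64(1.475)) (array([ 622.3, -322.2]), 79.6, 68.3, np.float64(1.467)) [12. 26. 50.]
bed z 25 34 6049 (array([589.3,  12.8]), 300.2, 288.6, np.float64(1.51))
bed z 38 46 1507 (array([601.3,  12.5]), 282.5, 264.9, np.float64(1.512))
bed z 50 60 2075 (array([686.6,   6.6]), 232.3, 95.5, np.float64(1.479))
bed z 62 72 677 (array([654.7,   8.7]), 235.5, 45.4, np.float64(1.507))
bed z 84 96 479 (array([710.9,  14. ]), 238.9, 144.7, np.float64(1.497))
peg [648.6 -86.9  88.2] 125
peg [654.9   8.8  88.2] 128
peg [660.8 104.4  86.8] 129
mallet z 3 9 1023 (array([543. , 401.7]), 291.1, 196.4, np.float64(1.54))
mallet z 52 64 527 (array([584.6, 383.2]), 183.8, 37.2, np.float64(1.565))
mallet z 80 95 313 (array([576.7, 317.3]), 50.6, 49.3, np.float64(-1.08
[... 1474 characters left out ...]
p.float64(1.378))
mallet z 52 64 94 (array([568.6, 382.1]), 190.0, 44.1, np.float64(-1.54))
mallet z 80 95 89 (array([571.9, 316. ]), 49.7, 46.7, np.float64(-0.434))
tog z 28 40 342 (array([410.4, 313.9]), 133.8, 90.7, np.float64(-1.386)) [408. 299.  34.]
tog z 80 90 28 (array([403.4, 301.3]), 57.2, 34.5, np.float64(-0.51)) [407. 297.  86.]
tog z 90 105 23 (array([410. , 298.4]), 51.4, 25.4, np.float64(-1.293)) [412. 284.  97.]
tog z 105 120 25 (array([415. , 284.6]), 36.6, 23.5, np.float64(-1.438)) [413. 276. 112.]
tog z 120 135 37 (array([416.4, 277.8]), 32.2, 23.4, np.float64(-1.405)) [416. 274. 127.]
tog z 135 155 15 (array([413.3, 274.9]), 22.7, 11.0, np.float64(-0.62)) [416. 274. 142.]
```

View pics/crop0.png

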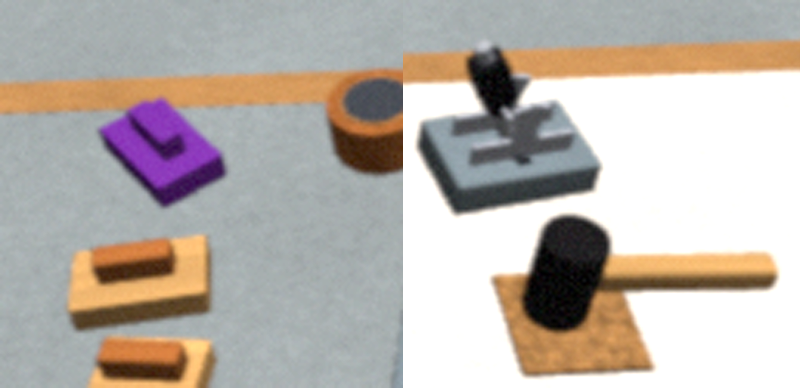

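Block A measures 104 mm, so it is block_2. Block B measures 80 mm, so it is block_3. No 130 mm block is present. The crop confirms the mallet standing on the cork pad and the lever leaning toward -y (RUN). The two fixed cameras disagree by about 4 mm in x, so I'll take a close look before each grasp.

```bash
cat >> h.py <<'E'
def plan(x,y,z,a):
    p,M=tool();c=np.arctan2(M[1,0],M[0,0]);r=(c-a+np.pi/2)%np.pi-np.pi/2  # roll mod half turn
    j6=get_state()["joint_positions"][5]
    d=np.array([x,y,z])-p;f=c-r
    print("TCP",np.round(p,1),"a %.3f"%c,"down",np.round(M[:,1],3),"j6 %.2f"%j6,"F",np.round(get_state()["force"],1),"gap %.1f"%get_state()["finger_gap"],"t %.1f"%get_state()["time_s"])
    print("  roll %.3f  then offset(final axes) x %.1f y %.1f z %.1f | (axes now) x %.1f y %.1f z %.1f"%(r,d[0]*np.cos(f)+d[1]*np.sin(f),-d[2],-d[0]*np.sin(f)+d[1]*np.cos(f),d@M[:,0],d@M[:,1],d@M[:,2]))
E
python3 -c "
from h import *
plan(418,281,210,0.18)"
```

```text
TCP [237.1 577.4 195.2] a 1.181 down [-0.001 -0.002 -1.   ] j6 1.47 F [ 0.3 -0.3  0.6] gap 85.4 t 0.1
  roll 1.001  then offset(final axes) x 124.9 y -14.8 z -324.0 | (axes now) x -205.5 y -14.5 z -279.9
```

```bash
python3 -m jog '[{"offset":[0,-5,0],"roll":0.125},{"offset":[0,-5,0],"roll":0.125},{"offset":[0,-5,0],"roll":0.125},{"offset":[0,0,0],"roll":0.125},{"offset":[0,0,0],"roll":0.125},{"offset":[0,0,0],"roll":0.125},{"offset":[0,0,0],"roll":0.125},{"offset":[0,0,0],"roll":0.125}]' 1
python3 -m jog '[{"offset":[15,0,-38],"roll":0},{"offset":[15,0,-38],"roll":0},{"offset":[15,0,-38],"roll":0},{"offset":[15,0,-38],"roll":0},{"offset":[15,0,-38],"roll":0},{"offset":[15,0,-38],"roll":0},{"offset":[15,0,-38],"roll":0},{"offset":[15,0,-38],"roll":0}]' 1
python3 - <<'E'
from h import *
plan(418,281,210,0.18)
E
```

```text
time_s: 0.77
ee_pos: [235.1, 573.7, 204.9]
orientation: [-1.577, -0.132, 0.143]
force: [1.1, -0.6, 0.9]
finger_gap: 85.4
time_s: 1.43
ee_pos: [404.2, 292.5, 201.3]
orientation: [-1.578, -0.136, 0.155]
force: [0.9, 0.3, -0.4]
finger_gap: 85.4
TCP [404.2 292.5 201.3] a 0.185 down [-0.011 -0.013 -1.   ] j6 1.89 F [ 0.9  0.3 -0.4] gap 85.4 t 1.4
  roll 0.005  then offset(final axes) x 11.5 y -8.7 z -13.8 | (axes now) x 11.3 y -8.7 z -13.9
```

```bash
python3 -m jog '[{"offset":[11,-8,-12],"roll":0},{"offset":[0,0,0],"roll":0},{"offset":[0,0,0],"roll":0},{"offset":[0,0,0],"roll":0},{"offset":[0,0,0],"roll":0},{"offset":[0,0,0],"roll":0},{"offset":[0,0,0],"roll":0},{"offset":[0,0,0],"roll":0}]' 1
python3 - <<'E'
from h import *
p,d,K,T=snap("wrist","w1");P=cloud(d,K,T);Q=P.reshape(-1,3)
np.savez("pics/w1.npz",p=p,d=d,K=K,T=T)
plan(418,281,210,0.18)
for lo,hi in ((30,38),(86,96),(100,108),(108,116),(116,124),(124,132),(132,140),(140,150)):
    m=(Q[:,2]>lo)&(Q[:,2]<hi)&(abs(Q[:,0]-412)<90)&(abs(Q[:,1]-300)<100);q=Q[m]
    print(lo,hi,len(q),rect(q[:,:2]) if len(q)>5 else "",np.round(np.mean(q,0)) if len(q) else "")
E
```

```text
time_s: 2.1
ee_pos: [415.8, 277.9, 206.0]
orientation: [-1.581, -0.127, 0.156]
force: [-0.8, 0.0, -0.3]
finger_gap: 85.4
TCP [415.7 277.9 206. ] a 0.180 down [-0.017 -0.017 -1.   ] j6 1.86 F [-0.3  0.4 -0.7] gap 85.3 t 2.1
  roll -0.000  then offset(final axes) x 2.8 y -4.0 z 2.6 | (axes now) x 2.7 y -4.1 z 2.6
30 38 5950 (array([406.2, 293.5]), 201.7, 127.9, np.float64(1.376)) [408. 331.  35.]
86 96 391 (array([411.3, 316.6]), 43.0, 36.3, np.float64(0.182)) [411. 318.  90.]
100 108 136 (array([413.4, 304.8]), 24.2, 7.1, np.float64(0.192)) [413. 305. 105.]
108 116 140 (array([414. , 301.6]), 25.6, 7.1, np.float64(0.186)) [414. 302. 113.]
116 124 160 (array([416.7, 286.3]), 31.2, 25.6, np.float64(-1.374)) [415. 297. 121.]
124 132 290 (array([417.5, 283.2]), 30.2, 24.9, np.float64(-1.377)) [417. 287. 129.]
132 140 395 (array([416.4, 285.9]), 23.6, 17.4, np.float64(0.115)) [416. 288. 135.]
140 150 244 (array([419. , 275.5]), 15.8, 13.2, np.float64(-1.382)) [419. 276. 145.]
```

View pics/w1.png

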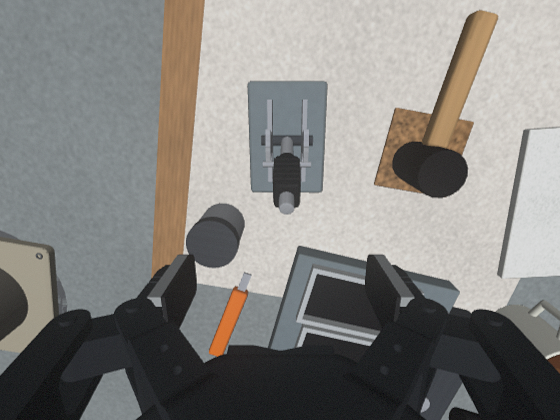

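The wrist view shows the toggle box at (287,140), the lever tip at (287,207), and the mallet on its pad at (430,165). The hinge is at about (412,317.5). I'll grip the collar about 90 mm from the hinge, at about (418,283,118), so the TCP goes to z of about 99.

```bash
python3 -m jog '[{"offset":[3.5,0,4.5],"roll":0},{"offset":[0,20,0],"roll":0},{"offset":[0,20,0],"roll":0},{"offset":[0,20,0],"roll":0},{"offset":[0,20,0],"roll":0},{"offset":[0,12,0],"roll":0},{"offset":[0,8,0],"roll":0},{"offset":[0,0,0],"roll":0}]' 1
python3 -c "
from h import *
plan(418.3,283,99,0.18)"
```

```text
time_s: 2.82
ee_pos: [419.6, 287.7, 104.0]
orientation: [-1.577, -0.136, 0.155]
force: [-0.4, -0.7, -0.2]
finger_gap: 85.3
TCP [419.6 287.7 104. ] a 0.185 down [-0.011 -0.012 -1.   ] j6 1.86 F [-0.4 -0.7 -0.2] gap 85.3 t 2.8
  roll 0.005  then offset(final axes) x -2.1 y 5.0 z -4.4 | (axes now) x -2.0 y 5.1 z -4.3
```

```bash
python3 -m jog '[{"offset":[-2,4,-4],"roll":0},{"offset":[0,0,0],"roll":0},{"offset":[0,0,0],"roll":0},{"offset":[0,0,0],"roll":0},{"offset":[0,0,0],"roll":0},{"offset":[0,0,0],"roll":0},{"offset":[0,0,0],"roll":0},{"offset":[0,0,0],"roll":0}]' 0 60
python3 -c "
from h import *
plan(418.3,283,99,0.18)"
```

```text
time_s: 3.48
ee_pos: [417.9, 284.5, 103.2]
orientation: [-1.574, -0.137, 0.155]
force: [-0.2, 0.8, -3.2]
finger_gap: 9.1
TCP [417.9 284.5 103.2] a 0.186 down [-0.011 -0.009 -1.   ] j6 1.86 F [-0.2  0.8 -3.2] gap 9.1 t 3.5
  roll 0.006  then offset(final axes) x 0.2 y 4.2 z -1.5 | (axes now) x 0.2 y 4.2 z -1.5
```

```bash
python3 -m jog '[{"offset":[0,0,0],"roll":0},{"offset":[0,0,0],"roll":0},{"offset":[0,0,0],"roll":0},{"offset":[0,0,0],"roll":0},{"offset":[0,0,0],"roll":0},{"offset":[0,0,0],"roll":0},{"offset":[0,0,0],"roll":0},{"offset":[0,0,0],"roll":0}]'
python3 - <<'E'
from h import *
p,d,K,T=snap("wrist");cv2.imwrite("pics/w2.png",cv2.resize(p[120:400,130:450],None,fx=1.8,fy=1.8))
E
```

```text
time_s: 4.15
ee_pos: [417.9, 284.5, 103.2]
orientation: [-1.574, -0.137, 0.155]
force: [-0.7, 0.6, -0.1]
finger_gap: 9.3
```

View pics/w2.png

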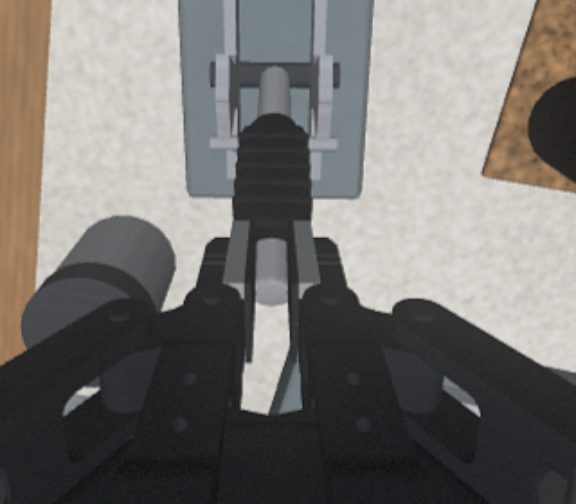

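The pads have the collar's upper part between them, at crop (240..310, 240), and the stem tip between them is at (270,270). The gap reading of 9 mm doesn't match the 24 mm width, so I'll check whether the collar follows a lift.

```bash
python3 -m jog '[{"offset":[0,-4,-1.6],"roll":0},{"offset":[0,-4,-1.6],"roll":0},{"offset":[0,-4,-1.6],"roll":0},{"offset":[0,-2.5,-1],"roll":0},{"offset":[0,0,0],"roll":0},{"offset":[0,0,0],"roll":0},{"offset":[0,0,0],"roll":0},{"offset":[0,0,0],"roll":0}]'
python3 - <<'E'
from h import *
p,d,K,T=snap("wrist");a=cv2.resize(p[120:400,130:450],None,fx=1.2,fy=1.2)
p,d,K,T=snap("side");b=cv2.resize(p[120:204,190:286],None,fx=4,fy=4)
cv2.imwrite("pics/w3.png",cv2.convertScaleAbs(np.hstack([a,b]),alpha=1.4))
plan(420,277,117,.18)
E
```

```text
time_s: 4.87
ee_pos: [417.2, 287.3, 104.2]
orientation: [-1.552, -0.135, 0.163]
force: [0.7, 0.9, -3.9]
finger_gap: 9.1
TCP [417.2 287.3 104.2] a 0.190 down [-0.019  0.012 -1.   ] j6 1.84 F [-0.   0.2 -2.2] gap 9.2 t 5.0
  roll 0.010  then offset(final axes) x 0.9 y -12.8 z -10.6 | (axes now) x 0.6 y -12.9 z -10.4
```

View pics/w3.png

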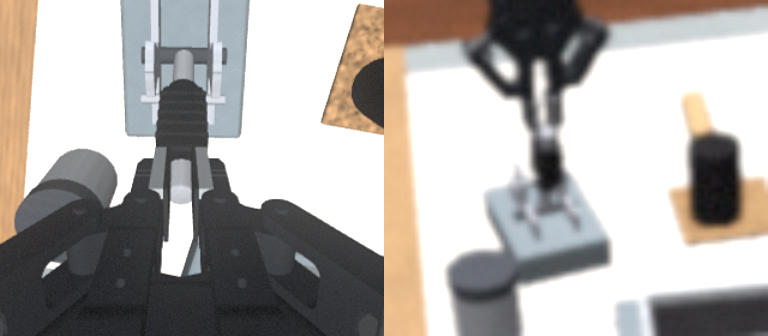

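```bash
python3 -m jog '[{"offset":[0,-9,-4],"roll":0},{"offset":[0,-9,-4],"roll":0},{"offset":[0,-9,-4],"roll":0},{"offset":[0,-9,-4],"roll":0},{"offset":[0,-9,-4],"roll":0},{"offset":[0,-9,-4],"roll":0},{"offset":[0,-9,-4],"roll":0},{"offset":[0,-9,-4],"roll":0}]'
python3 - <<'E'
from h import *
plan(420,277,117,.18)
E
```

```text
time_s: 5.63
ee_pos: [424.6, 257.4, 173.5]
orientation: [-1.539, -0.136, 0.166]
force: [1.8, -0.3, 0.1]
finger_gap: -0.0
TCP [424.6 257.4 173.5] a 0.193 down [-0.021  0.024 -0.999] j6 1.77 F [ 1.8 -0.3  0.1] gap -0.0 t 5.6
  roll 0.013  then offset(final axes) x -1.0 y 56.5 z 20.1 | (axes now) x 0.2 y 57.1 z 18.5
```

The fingers slid off upward. Each row starts from the measured pose, so weak offsets creep back. I'll re-open, check the lever, and grip deeper and harder.

```bash
python3 -m jog '[{"offset":[0,0,0],"roll":0},{"offset":[0,0,0],"roll":0},{"offset":[0,0,0],"roll":0},{"offset":[0,0,0],"roll":0},{"offset":[0,0,0],"roll":0},{"offset":[0,0,0],"roll":0},{"offset":[0,0,0],"roll":0},{"offset":[0,0,0],"roll":0}]' 1
python3 - <<'E'
from h import *
p,d,K,T=snap("wrist","w4");P=cloud(d,K,T);Q=P.reshape(-1,3)
plan(419,282,98,.18)
for lo,hi in ((86,94),(100,104),(104,108),(108,112),(112,116),(116,120),(120,124),(124,128),(128,132),(132,136),(136,140),(140,144),(144,148),(148,152)):
    m=(Q[:,2]>lo)&(Q[:,2]<hi)&(abs(Q[:,0]-416)<25)&(abs(Q[:,1]-290)<50);q=Q[m]
    if len(q)>5: print(lo,hi,len(q),rect(q[:,:2]))
E
```

```text
time_s: 6.3
ee_pos: [426.2, 257.0, 176.8]
orientation: [-1.538, -0.139, 0.161]
force: [0.3, -0.5, 0.1]
finger_gap: 85.4
TCP [426.1 257.  176.8] a 0.192 down [-0.017  0.026 -1.   ] j6 1.77 F [ 0.  -0.3  0.8] gap 85.4 t 6.3
  roll 0.012  then offset(final axes) x -2.6 y 78.8 z 25.9 | (axes now) x -1.3 y 79.5 z 23.6
86 94 396 (array([411.2, 318.1]), 44.3, 36.0, np.float64(0.109))
100 104 58 (array([413.4, 307. ]), 23.4, 1.7, np.float64(0.189))
104 108 95 (array([413.2, 304. ]), 24.8, 3.5, np.float64(0.193))
108 112 52 (array([415.1, 303.4]), 23.8, 4.8, np.float64(0.023))
112 116 102 (array([414.4, 300.8]), 24.9, 3.3, np.float64(0.187))
116 120 59 (array([417.2, 285.8]), 31.4, 25.4, np.float64(-1.43))
120 124 124 (array([416.7, 287.4]), 25.5, 25.0, np.float64(0.174))
124 128 116 (array([417.9, 283. ]), 30.1, 24.6, np.float64(-1.365))
128 132 252 (array([417.6, 283. ]), 27.0, 24.4, np.float64(-1.386))
132 136 419 (array([417. , 286.6]), 23.6, 17.0, np.float64(0.326))
136 140 88 (array([417.4, 285.1]), 20.4, 14.2, np.float64(0.341))
140 144 71 (array([419.3, 275.7]), 15.5, 12.6, np.float64(-0.944))
144 148 221 (array([418.7, 275.2]), 12.8, 12.6, np.float64(0.194))
148 152 19 (array([418.2, 278. ]), 5.3, 4.4, np.float64(-0.804))
```

View pics/w4.png

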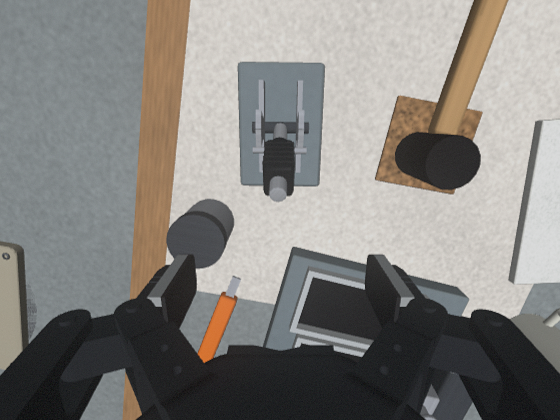

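Lever unchanged: still RUN, with the stem tip at (278,193). By this camera the stem top is at (418.7,275.5,145.5), so the hinge is at about (410.5,320.5).

```bash
python3 -m jog '[{"offset":[-2.5,0,29],"roll":0.012},{"offset":[0,20,0],"roll":0},{"offset":[0,20,0],"roll":0},{"offset":[0,20,0],"roll":0},{"offset":[0,12,0],"roll":0},{"offset":[0,5,0],"roll":0},{"offset":[0,0,0],"roll":0},{"offset":[0,0,0],"roll":0}]' 1
python3 -c "
from h import *
plan(416.7,287,97,0.18)"
```

```text
time_s: 7.02
ee_pos: [417.6, 289.4, 98.1]
orientation: [-1.538, -0.131, 0.151]
force: [-0.4, 0.5, -0.2]
finger_gap: 85.2
TCP [417.6 289.4  98.1] a 0.180 down [-0.015  0.027 -1.   ] j6 1.85 F [-0.4  0.5 -0.2] gap 85.2 t 7.0
  roll -0.000  then offset(final axes) x -1.3 y 1.1 z -2.2 | (axes now) x -1.3 y 1.1 z -2.3
```

```bash
python3 -m jog '[{"offset":[-1.3,1,-2.3],"roll":0},{"offset":[0,0,0],"roll":0},{"offset":[0,0,0],"roll":0},{"offset":[0,0,0],"roll":0},{"offset":[0,0,0],"roll":0},{"offset":[0,0,0],"roll":0},{"offset":[0,0,0],"roll":0},{"offset":[0,0,0],"roll":0}]' 0 100
python3 -c "
from h import *
plan(416.7,287,97,0.18)"
python3 -m jog '[{"offset":[0,-6,-2.5],"roll":0},{"offset":[0,-6,-2.5],"roll":0},{"offset":[0,-6,-2.5],"roll":0},{"offset":[0,-6,-2.5],"roll":0},{"offset":[0,-6,-2.5],"roll":0},{"offset":[0,-6,-2.5],"roll":0},{"offset":[0,-6,-2.5],"roll":0},{"offset":[0,-6,-2.5],"roll":0}]'
python3 -c "
from h import *
plan(416.7,287,97,0.18)
snap('wrist','w5');snap('side','s5')"
```

```text
time_s: 7.68
ee_pos: [417.5, 288.0, 101.6]
orientation: [-1.534, -0.132, 0.148]
force: [0.2, 0.3, -1.7]
finger_gap: 7.3
TCP [417.5 288.  101.6] a 0.179 down [-0.013  0.031 -0.999] j6 1.85 F [ 0.2  0.3 -1.7] gap 7.3 t 7.7
  roll -0.001  then offset(final axes) x -0.9 y 4.6 z -0.8 | (axes now) x -0.9 y 4.5 z -1.0
time_s: 8.35
ee_pos: [415.9, 291.0, 103.3]
orientation: [-1.471, -0.13, 0.173]
force: [10.1, 16.1, -36.9]
finger_gap: 6.6
TCP [415.9 291.  103.3] a 0.197 down [-0.036  0.091 -0.995] j6 1.79 F [ 10.1  16.1 -36.9] gap 6.6 t 8.3
  roll 0.017  then offset(final axes) x 0.1 y 6.3 z -4.0 | (axes now) x 0.1 y 5.8 z -4.6
```

View w5.

```bash
python3 - <<'E'
import cv2,numpy as np
p=cv2.imread("pics/w5.png");q=cv2.imread("pics/s5.png")
a=cv2.resize(p[120:380,160:420],None,fx=1.5,fy=1.5);b=cv2.resize(q[120:198,190:268],None,fx=5,fy=5,interpolation=2)
cv2.imwrite("pics/v5.png",cv2.convertScaleAbs(np.hstack([a,b]),alpha=2.0))
E
```

```text
(no output)
```

View pics/v5.png

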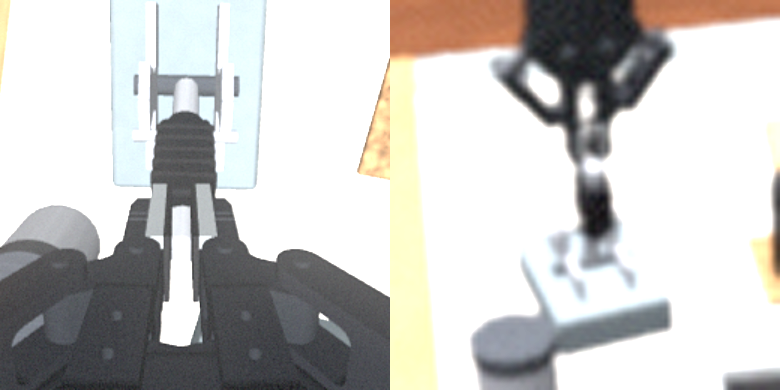

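Pad tips are at the collar's top end, crop (152..215, 190), spread outward, so the contact is only near the tips. At a 24 mm gap the pads sit farther back than the TCP suggests, so I'll grip about 11 mm deeper.

```bash
python3 -m jog '[{"offset":[0,0,0],"roll":0},{"offset":[0,0,0],"roll":0},{"offset":[0,0,0],"roll":0},{"offset":[0,0,0],"roll":0},{"offset":[0,0,-2.5],"roll":0.015},{"offset":[0,6,0],"roll":0},{"offset":[0,5,0],"roll":0},{"offset":[0,0,0],"roll":0}]' 1
python3 -c "
from h import *
plan(416,289.3,92,0.18)"
```

```text
time_s: 9.12
ee_pos: [415.4, 288.4, 89.3]
orientation: [-1.474, -0.115, 0.163]
force: [0.6, -0.1, 0.5]
finger_gap: 85.4
TCP [415.4 288.4  89.3] a 0.180 down [-0.039  0.088 -0.995] j6 1.81 F [ 0.6 -0.1  0.5] gap 85.4 t 9.1
  roll 0.000  then offset(final axes) x 0.8 y -2.7 z 0.8 | (axes now) x 0.7 y -2.7 z 1.1
```

```bash
python3 -m jog '[{"offset":[0,-1.5,0],"roll":0},{"offset":[0,0,0],"roll":0},{"offset":[0,0,0],"roll":0},{"offset":[0,0,0],"roll":0},{"offset":[0,0,0],"roll":0},{"offset":[0,0,0],"roll":0},{"offset":[0,0,0],"roll":0},{"offset":[0,0,0],"roll":0}]' 0 50
python3 -c "
from h import *
plan(416,289.3,92,0.18)"
```

```text
time_s: 9.78
ee_pos: [416.8, 288.4, 91.3]
orientation: [-1.474, -0.117, 0.161]
force: [0.9, 0.4, -0.1]
finger_gap: 21.9
TCP [416.8 288.4  91.3] a 0.180 down [-0.036  0.089 -0.995] j6 1.81 F [ 0.9  0.4 -0.1] gap 21.9 t 9.8
  roll 0.000  then offset(final axes) x -0.7 y -0.7 z 1.1 | (axes now) x -0.7 y -0.6 z 1.1
```

Gap is now 21.9 mm, a proper grip. Lifting.

```bash
python3 -m jog '[{"offset":[0,-4,-1.4],"roll":0},{"offset":[0,-4,-1.4],"roll":0},{"offset":[0,-4,-1.4],"roll":0},{"offset":[0,-4,-1.4],"roll":0},{"offset":[0,-2,-0.7],"roll":0},{"offset":[0,-1,0],"roll":0},{"offset":[0,-1,0],"roll":0},{"offset":[0,-1,0],"roll":0}]'
python3 -c "
from h import *
plan(416,289.3,92,0.18)"
```

```text
time_s: 10.45
ee_pos: [417.7, 282.3, 106.3]
orientation: [-1.467, -0.116, 0.164]
force: [3.9, 5.7, -11.7]
finger_gap: 21.6
TCP [417.7 282.3 106.3] a 0.182 down [-0.04   0.096 -0.995] j6 1.79 F [  3.9   5.7 -11.7] gap 21.6 t 10.4
  roll 0.002  then offset(final axes) x -0.4 y 14.3 z 7.1 | (axes now) x -0.1 y 14.9 z 5.7
```

```bash
python3 -m jog '[{"offset":[0,-2.3,5],"roll":0},{"offset":[0,-2.2,5],"roll":0},{"offset":[0,-2,5],"roll":0},{"offset":[0,-1.8,5],"roll":0},{"offset":[0,-1.5,5],"roll":0},{"offset":[0,-1.2,5],"roll":0},{"offset":[0,-1,5],"roll":0},{"offset":[0,-0.8,5],"roll":0}]'
python3 -c "
from h import *
plan(410,322,116,0.18)"
```

```text
time_s: 11.12
ee_pos: [413.1, 307.2, 113.1]
orientation: [-1.502, -0.112, 0.158]
force: [4.5, -2.1, -11.3]
finger_gap: 21.6
TCP [413.1 307.2 113.1] a 0.175 down [-0.035  0.062 -0.997] j6 1.87 F [  4.5  -2.1 -11.3] gap 21.6 t 11.1
  roll -0.005  then offset(final axes) x -0.4 y -2.9 z 15.1 | (axes now) x -0.5 y -1.9 z 15.3
```

```bash
python3 -m jog '[{"offset":[0,-1.8,7],"roll":0},{"offset":[0,-1.6,7],"roll":0},{"offset":[0,-1.4,7],"roll":0},{"offset":[0,-1.2,7],"roll":0},{"offset":[0,-1,7],"roll":0},{"offset":[0,-0.6,7],"roll":0},{"offset":[0,-0.2,7],"roll":0},{"offset":[0,0,7],"roll":0}]'
python3 -c "
from h import *
plan(405,357,110,0.18)"
```

```text
time_s: 11.78
ee_pos: [404.8, 352.1, 112.5]
orientation: [-1.534, -0.105, 0.15]
force: [6.5, -4.1, -13.6]
finger_gap: 21.1
TCP [404.8 352.1 112.5] a 0.163 down [-0.032  0.03  -0.999] j6 1.98 F [  6.5  -4.1 -13.6] gap 21.1 t 11.8
  roll -0.017  then offset(final axes) x 1.1 y 2.5 z 4.8 | (axes now) x 1.1 y 2.6 z 4.8
```

```bash
python3 -m jog '[{"offset":[1,0.6,6],"roll":0},{"offset":[0,0.8,5],"roll":0},{"offset":[0,0.8,5],"roll":0},{"offset":[0,0.8,4],"roll":0},{"offset":[0,0.5,4],"roll":0},{"offset":[0,0,4],"roll":0},{"offset":[0,0,4],"roll":0},{"offset":[0,0,4],"roll":0}]'
python3 -c "
from h import *
plan(405,357,110,0.18)"
```

```text
time_s: 12.45
ee_pos: [400.7, 374.8, 104.1]
orientation: [-1.572, -0.106, 0.15]
force: [6.7, -5.1, -9.7]
finger_gap: 21.3
TCP [400.7 374.8 104.1] a 0.162 down [-0.027 -0.008 -1.   ] j6 2.04 F [ 6.7 -5.1 -9.7] gap 21.3 t 12.4
  roll -0.018  then offset(final axes) x 1.1 y -5.9 z -18.2 | (axes now) x 1.2 y -5.9 z -18.2
```

```bash
python3 - <<'E'
from h import *
p,d,K,T=snap("wrist");q,_,K2,T2=snap("side");r,_,_,_=snap("scene")
a=cv2.resize(p[120:380,160:420],None,fx=1.3,fy=1.3);b=cv2.resize(q[125:190,200:265],(338,338),interpolation=2)
cv2.imwrite("pics/v6.png",cv2.convertScaleAbs(np.hstack([a,b]),alpha=1.6))
E
```

```text
(no output)
```

View pics/v6.png

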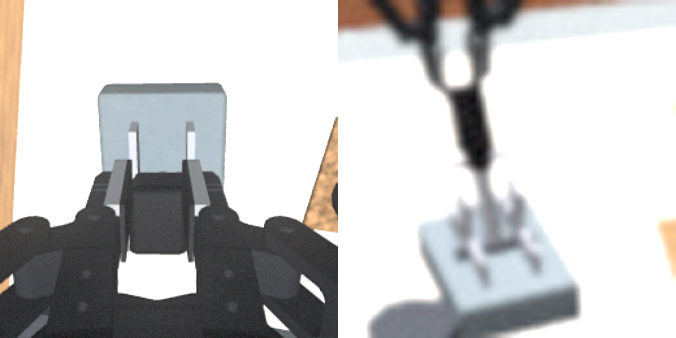

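The lever is over to the OFF side with the collar still lifted between the pads; bare stem shows below it in the side crop. I'll release it, let it drop, and then check.

```bash
python3 -m jog '[{"offset":[0,0,2],"roll":0},{"offset":[0,0,1],"roll":0},{"offset":[0,0,0],"roll":0},{"offset":[0,0,0],"roll":0},{"offset":[0,0,0],"roll":0},{"offset":[0,0,0],"roll":0},{"offset":[0,0,0],"roll":0},{"offset":[0,0,0],"roll":0}]' 1
python3 -m jog '[{"offset":[0,-20,0],"roll":0},{"offset":[0,-20,0],"roll":0},{"offset":[0,-20,-10],"roll":0},{"offset":[0,-20,-20],"roll":0},{"offset":[0,-10,-20],"roll":0},{"offset":[0,0,-20],"roll":0},{"offset":[0,0,0],"roll":0},{"offset":[0,0,0],"roll":0}]' 1
python3 - <<'E'
from h import *
plan(400,370,195,.18)
p,d,K,T=snap("wrist","w7");P=cloud(d,K,T);Q=P.reshape(-1,3)
for lo,hi in ((84,94),(94,100),(100,106),(106,112),(112,118),(118,124),(124,128),(128,132),(132,136),(136,140),(140,144),(144,148),(148,152)):
    m=(Q[:,2]>lo)&(Q[:,2]<hi)&(abs(Q[:,0]-408)<30)&(abs(Q[:,1]-340)<65);q=Q[m]
    if len(q)>5: print(lo,hi,len(q),rect(q[:,:2]))
q,_,_,_=snap("side");b=cv2.resize(q[125:190,200:265],(338,338),interpolation=2);a=cv2.resize(p[20:280,160:420],(338,338))
cv2.imwrite("pics/v7.png",cv2.convertScaleAbs(np.hstack([a,b]),alpha=1.6))
E
```

```text
time_s: 13.27
ee_pos: [397.9, 382.6, 110.2]
orientation: [-1.562, -0.105, 0.153]
force: [-0.4, 0.0, 0.1]
finger_gap: 85.8
time_s: 13.93
ee_pos: [411.6, 311.2, 203.7]
orientation: [-1.562, -0.105, 0.156]
force: [0.5, 1.0, -0.3]
finger_gap: 85.7
TCP [411.6 311.2 203.7] a 0.166 down [-0.033  0.002 -0.999] j6 1.92 F [ 0.5  1.  -0.3] gap 85.7 t 13.9
  roll -0.014  then offset(final axes) x -0.9 y 8.7 z 59.9 | (axes now) x -1.5 y 9.2 z 59.8
84 94 394 (array([410.5, 321.8]), 49.3, 37.9, np.float64(0.171))
94 100 35 (array([408.9, 329.4]), 24.8, 1.3, np.float64(0.176))
100 106 18 (array([406.8, 330.4]), 16.7, 3.1, np.float64(0.176))
106 112 36 (array([408.4, 333.3]), 24.0, 2.0, np.float64(0.163))
112 118 41 (array([413.4, 346.7]), 41.0, 19.1, np.float64(1.085))
118 124 75 (array([404.9, 352.6]), 30.3, 24.8, np.float64(-1.39))
124 128 107 (array([404.5, 355.2]), 29.2, 24.7, np.float64(-1.407))
128 132 220 (array([404.5, 354.9]), 28.4, 24.6, np.float64(-1.4))
132 136 308 (array([404.8, 351.2]), 23.2, 16.2, np.float64(0.182))
136 140 87 (array([405.7, 351.1]), 20.6, 15.7, np.float64(-0.082))
140 144 30 (array([403.9, 361.7]), 15.3, 12.0, np.float64(1.531))
144 148 190 (array([402.7, 362.4]), 13.5, 12.9, np.float64(-1.395))
148 152 40 (array([403.6, 360.4]), 10.4, 5.4, np.float64(0.278))
```

View pics/v7.png

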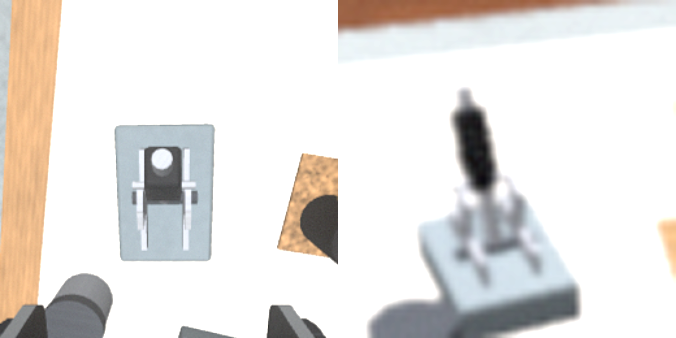

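The lever is at OFF: its tip at (402.9,362.3,146) mirrors the RUN tip about the hinge at (410.8,318.9). The collar top is back at z of about 131 with about 16 mm of stem exposed, so it is dropped and locked. Next are the blocks; I'm moving over to block_2 (104 mm long).

```bash
python3 -m jog '[{"offset":[0,0,-40],"roll":0},{"offset":[0,0,-40],"roll":0},{"offset":[0,0,-40],"roll":0},{"offset":[0,0,-40],"roll":0},{"offset":[0,0,-40],"roll":0},{"offset":[0,0,-40],"roll":0},{"offset":[0,0,-40],"roll":0},{"offset":[0,0,-40],"roll":0}]' 1
python3 -m jog '[{"offset":[0,0,-40],"roll":0},{"offset":[0,0,-40],"roll":0},{"offset":[0,0,-40],"roll":0},{"offset":[0,0,-40],"roll":0},{"offset":[0,0,-40],"roll":0},{"offset":[0,0,-40],"roll":0},{"offset":[0,0,-30],"roll":0},{"offset":[0,0,0],"roll":0}]' 1
cat >> h.py <<'E'
def blocks(n="wrist",save=None):
    p,d,K,T=snap(n,save);P=cloud(d,K,T);hsv=cv2.cvtColor(p,cv2.COLOR_BGR2HSV)
    w=((hsv[...,0]<25)&(hsv[...,1]>90)&(P[...,2]>15)&(P[...,2]<100)).astype(np.uint8)
    k,lab,st,_=cv2.connectedComponentsWithStats(cv2.morphologyEx(w,cv2.MORPH_OPEN,np.ones((3,3))))
    for i in range(1,k):
        if st[i,4]<150: continue
        Q=P[lab==i];zt=np.nanpercentile(Q[:,2],97);t=Q[Q[:,2]>zt-6]
        print(st[i,:5].tolist(),"top z %.1f"%zt,"top",rect(t[:,:2]),"all",rect(Q[:,:2]))
    return p,P
E
python3 - <<'E'
from h import *
plan(521,-348.7,190,.15)
blocks("wrist","w8")
print("scene");blocks("scene")
E
```

```text
time_s: 14.7
ee_pos: [467.2, -1.1, 195.3]
orientation: [-1.555, -0.123, 0.181]
force: [0.9, -0.2, 0.2]
finger_gap: 85.4
time_s: 15.37
ee_pos: [523.8, -280.1, 184.4]
orientation: [-1.551, -0.122, 0.184]
force: [-0.1, 0.8, 0.3]
finger_gap: 85.7
TCP [ 523.8 -280.1  184.4] a 0.196 down [-0.041  0.01  -0.999] j6 0.78 F [-0.1  0.8  0.3] gap 85.7 t 15.4
  roll 0.046  then offset(final axes) x -13.1 y -5.6 z -67.4 | (axes now) x -16.4 y -6.2 z -66.6
[91, 0, 98, 90, 3587] top z 50.6 top (array([ 348.6, -171.2]), 89.5, 80.2, np.float64(0.18)) all (array([ 349. , -171.2]), 90.2, 80.2, np.float64(0.18))
[523, 127, 37, 64, 1176] top z 33.7 top (array([ 809. , -203.2]), 57.0, 19.8, np.float64(1.399)) all (array([ 809.5, -196.5]), 70.4, 20.0, np.float64(1.418))
[247, 189, 54, 82, 3952] top z 51.4 top (array([ 519.6, -347.2]), 59.6, 22.0, np.float64(-1.432)) all (array([ 519.3, -346.6]), 103.6, 63.1, np.float64(-1.435))
[321, 191, 71, 71, 3216] top z 51.5 top (array([ 619.1, -321.1]), 57.9, 22.0, np.float64(1.47)) all (array([ 618.5, -321.2]), 78.7, 63.2, np.float64(1.469))
scene
[421, 53, 23, 35, 2
[... 692 characters left out ...]
at64(-1.407)) all (array([ 522.9, -347.5]), 103.5, 66.2, np.float64(-1.427))
[432, 222, 58, 12, 597] top z 58.8 top (array([581.2, 402.7]), 138.8, 26.3, np.float64(-1.541)) all (array([581.7, 402.8]), 138.6, 27.0, np.float64(-1.552))
[127, 249, 41, 26, 851] top z 50.4 top (array([ 622.9, -321.2]), 58.3, 23.0, np.float64(1.435)) all (array([ 622.6, -321.9]), 78.9, 66.2, np.float64(1.487))
[328, 295, 34, 30, 649] top z 93.4 top (array([812.7,  97.6]), 63.3, 59.1, np.float64(1.017)) all (array([812.7,  97.6]), 63.3, 59.1, np.float64(1.017))
[175, 329, 51, 15, 536] top z 33.5 top (array([ 819.4, -181.4]), 99.0, 21.4, np.float64(1.41)) all (array([ 818.4, -180.7]), 100.3, 21.6, np.float64(1.385))
```

```bash
python3 -m jog '[{"offset":[0,0,0],"roll":0.058},{"offset":[-4,0,-33],"roll":0},{"offset":[-4,0,-33],"roll":0},{"offset":[0,25,0],"roll":0},{"offset":[0,25,0],"roll":0},{"offset":[0,25,0],"roll":0},{"offset":[0,20,0],"roll":0},{"offset":[0,0,0],"roll":0}]' 1
python3 -c "
from h import *
plan(518.8,-347,25,0.138)"
```

```text
time_s: 16.13
ee_pos: [522.4, -325.6, 85.2]
orientation: [-1.543, -0.088, 0.155]
force: [-0.8, 1.3, -0.3]
finger_gap: 85.3
TCP [ 522.4 -325.6   85.2] a 0.156 down [-0.044  0.02  -0.999] j6 0.76 F [-0.8  1.3 -0.3] gap 85.3 t 16.1
  roll 0.018  then offset(final axes) x -6.5 y 60.2 z -20.7 | (axes now) x -4.5 y 59.8 z -22.2
```

```bash
python3 -m jog '[{"offset":[-4.5,0,-22],"roll":0.018},{"offset":[0,15,0],"roll":0},{"offset":[0,15,0],"roll":0},{"offset":[0,10,0],"roll":0},{"offset":[0,0,0],"roll":0},{"offset":[0,0,0],"roll":0},{"offset":[0,0,0],"roll":0},{"offset":[0,0,0],"roll":0}]' 1
python3 -c "
from h import *
plan(518.8,-347,25,0.138)"
```

```text
time_s: 16.8
ee_pos: [522.9, -336.2, 48.7]
orientation: [-1.541, -0.085, 0.151]
force: [1.1, 0.4, 0.5]
finger_gap: 85.5
TCP [ 522.9 -336.2   48.7] a 0.151 down [-0.044  0.023 -0.999] j6 0.75 F [1.1 0.4 0.5] gap 85.5 t 16.8
  roll 0.013  then offset(final axes) x -5.6 y 23.7 z -10.2 | (axes now) x -4.7 y 23.6 z -10.8
```

```bash
python3 -m jog '[{"offset":[-5,0,-11],"roll":0.013},{"offset":[0,0,-3],"roll":0},{"offset":[0,10,0],"roll":0},{"offset":[0,10,0],"roll":0},{"offset":[0,3,0],"roll":0},{"offset":[0,0,0],"roll":0},{"offset":[0,0,0],"roll":0},{"offset":[0,0,0],"roll":0}]' 1
python3 -c "
from h import *
plan(518.8,-347,25,0.138)"
```

```text
time_s: 17.47
ee_pos: [519.7, -353.4, 25.2]
orientation: [-1.544, -0.075, 0.137]
force: [0.4, 0.8, 0.9]
finger_gap: 85.3
TCP [ 519.7 -353.4   25.2] a 0.136 down [-0.041  0.021 -0.999] j6 0.74 F [0.4 0.8 0.9] gap 85.3 t 17.5
  roll -0.002  then offset(final axes) x -0.0 y 0.2 z 6.4 | (axes now) x -0.0 y 0.3 z 6.4
```

```bash
python3 -m jog '[{"offset":[0,0,5.5],"roll":0},{"offset":[0,0,0],"roll":0},{"offset":[0,0,0],"roll":0},{"offset":[0,0,0],"roll":0},{"offset":[0,0,0],"roll":0},{"offset":[0,0,0],"roll":0},{"offset":[0,0,0],"roll":0},{"offset":[0,0,0],"roll":0}]' 0 35
python3 -c "
from h import *
plan(518.8,-347,25,0.138)"
```

```text
time_s: 18.13
ee_pos: [519.5, -347.0, 26.2]
orientation: [-1.545, -0.076, 0.137]
force: [-0.6, 0.5, -0.8]
finger_gap: -0.0
TCP [ 519.5 -347.    26.2] a 0.137 down [-0.04   0.02  -0.999] j6 0.75 F [-0.6  0.5 -0.8] gap -0.0 t 18.1
  roll -0.001  then offset(final axes) x -0.7 y 1.2 z 0.1 | (axes now) x -0.7 y 1.3 z 0.1
```

```bash
python3 - <<'E'
from h import *
p,d,K,T=snap("wrist");blocks("scene");q,_,_,_=snap("side")
cv2.imwrite("pics/v9.png",cv2.convertScaleAbs(np.hstack([cv2.resize(p,(480,360)),cv2.resize(q[230:350,215:321],(318,360),interpolation=2)]),alpha=1.5))
E
```

```text
[421, 53, 23, 35, 207] top z 80.6 top (array([-123.9,  535.6]), 243.9, 25.5, np.float64(-0.018)) all (array([-131.3,  535.9]), 258.6, 25.7, np.float64(-0.016))
[419, 65, 23, 37, 214] top z 57.9 top (array([ 39.4, 519.6]), 18.3, 0.7, np.float64(-0.175)) all (array([-99.9, 535.2]), 297.4, 25.5, np.float64(-0.03))
[447, 84, 61, 25, 438] top z 80.2 top (array([ 41.7, 635.1]), 204.7, 67.6, np.float64(-1.296)) all (array([ 41.2, 636.3]), 207.3, 67.6, np.float64(-1.298))
[205, 162, 33, 31, 576] top z 49.3 top (array([ 352.1, -168. ]), 91.8, 86.3, np.float64(0.383)) all (array([ 350.6, -168.6]), 93.1, 86.7, np.float64(0.039))
[122, 216, 45, 27, 933] top z 50.0 top (array([ 523.5, -348.6]), 59.9, 22.6, np.float64(-1.429)) all (array([ 522.6, -347.6]), 103.7, 66.5, np.float64(-1.438))
[432, 222, 58, 12, 602] top z 59.6 top (array([581. , 402.6]), 140.0, 27.4, np.float64(-1.553)) all (array([581.5, 402.6]), 139.9, 27.8, np.float64(-1.563))
[127, 249, 41, 25, 858] top z 50.1 top (array([ 622.7, -322.5]), 59.9, 22.8, np.float64(1.453)) all (array([ 622.7, -322.2]), 79.6, 65.4, np.float64(1.481))
[328, 295, 34, 30, 656] top z 93.7 top (array([812.5,  97.6]), 63.4, 57.7, np.float64(1.046)) all (array([812.5,  97.6]), 63.4, 57.7, np.float64(1.046))
[175, 329, 51, 15, 525] top z 33.5 top (array([ 818.7, -181.1]), 99.7, 20.7, np.float64(1.414)) all (array([ 818.7, -180.9]), 100.1, 20.7, np.float64(1.411))
```

View pics/v9.png

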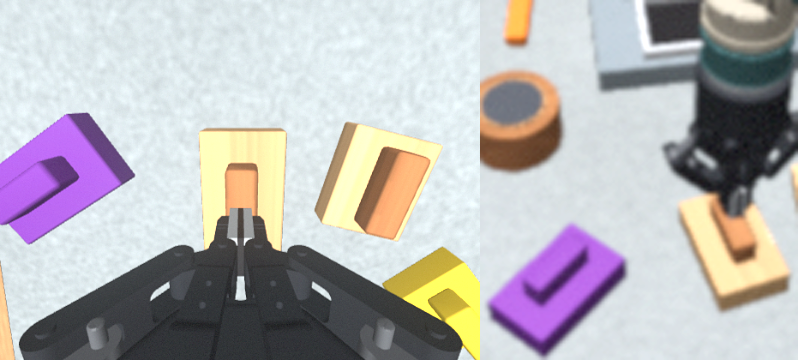

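```bash
python3 - <<'E'
from h import *
s=get_state();p,d,K,T=snap("wrist","w10");P=cloud(d,K,T);M=R.from_rotvec(s["orientation"]).as_matrix()
print(s["ee_pos"],"proj TCP",proj(s["ee_pos"],K,T),"block mid top proj",proj([519.6,-347.2,50],K,T))
L=(P-s["ee_pos"])@M
for u,v in((276,246),(284,246),(272,250),(288,250),(276,270),(284,270),(275,300),(280,225),(280,210)):print(u,v,"depth %.0f"%d[v,u],"tool",np.round(L[v,u],1),"world",np.round(P[v,u],1))
E
```

```text
[ 519.45044888 -346.99118182   26.14462841] proj TCP (np.float64(282.55616978451087), np.float64(231.905476834828)) block mid top proj (np.float64(281.5295759837958), np.float64(247.4620713694312))
276 246 depth 148 tool [ -3.7 -43.6  10.9] world [ 516.1 -337.6   70.1]
284 246 depth 149 tool [  0.4 -42.9  10.6] world [ 520.2 -337.3   69.2]
272 250 depth 143 tool [ -5.6 -48.8  11.3] world [ 514.4 -337.5   75.4]
288 250 depth 143 tool [  2.3 -48.8  11.3] world [ 522.2 -336.5   75.1]
276 270 depth 125 tool [ -3.3 -67.3  11.1] world [ 517.4 -337.8   93.8]
284 270 depth 126 tool [  0.1 -66.8  10.8] world [ 520.8 -337.6   93.2]
275 300 depth 112 tool [ -3.5 -82.8   7.2] world [ 518.4 -342.   109.2]
280 225 depth 166 tool [ -1.6 -23.4  14.3] world [ 516.8 -333.5   50. ]
280 210 depth 163 tool [ -1.6 -24.2  23.6] world [ 515.6 -324.3   50.9]
```

The shut finger tips sit about 25 mm above the reported TCP. In the wrist image they rest over the rib at (280,245) while ee_pos reads z = 26. That also explains the shallow collar grip, so I'll use tip = TCP + 25 mm from here and descend another 24 mm.

```bash
python3 -m jog '[{"offset":[0,-3,0],"roll":0},{"offset":[0,0,0],"roll":0},{"offset":[0,0,0],"roll":0},{"offset":[0,0,0],"roll":0},{"offset":[0,0,0],"roll":0},{"offset":[0,10,0],"roll":0},{"offset":[0,8,0],"roll":0},{"offset":[0,4,0],"roll":0}]' 1
python3 -c "
from h import *
plan(518.8,-347,2,0.138)"
```

```text
time_s: 19.0
ee_pos: [519.8, -347.6, 7.1]
orientation: [-1.547, -0.078, 0.135]
force: [0.4, 0.7, 0.8]
finger_gap: 85.3
TCP [ 519.8 -347.6    7.1] a 0.137 down [-0.038  0.018 -0.999] j6 0.75 F [0.4 0.7 0.8] gap 85.3 t 19.0
  roll -0.001  then offset(final axes) x -0.9 y 5.1 z 0.7 | (axes now) x -0.7 y 5.1 z 0.6
```

```bash
python3 -m jog '[{"offset":[-0.5,4.5,0.5],"roll":0},{"offset":[0,0,0],"roll":0},{"offset":[0,0,0],"roll":0},{"offset":[0,0,0],"roll":0},{"offset":[0,0,0],"roll":0},{"offset":[0,0,0],"roll":0},{"offset":[0,0,0],"roll":0},{"offset":[0,0,0],"roll":0}]' 0 40
python3 -c "
from h import *
plan(518.8,-347,2,0.138)"
```

```text
time_s: 19.67
ee_pos: [517.3, -345.3, -0.8]
orientation: [-1.543, -0.075, 0.138]
force: [0.3, -0.7, -2.4]
finger_gap: 21.2
TCP [ 517.3 -345.3   -0.8] a 0.137 down [-0.041  0.022 -0.999] j6 0.75 F [ 0.3 -0.7 -2.4] gap 21.2 t 19.7
  roll -0.001  then offset(final axes) x 1.2 y -2.8 z -1.9 | (axes now) x 1.1 y -2.9 z -1.8
```

Gap 21.2 mm, so the rib is held. Lifting, turning and carrying it to bay 2.

```bash
python3 -m jog '[{"offset":[0,-15,0],"roll":0},{"offset":[0,-22,0],"roll":0},{"offset":[0,-22,0],"roll":0},{"offset":[0,-22,0],"roll":0},{"offset":[0,-20,0],"roll":-0.12},{"offset":[0,-10,0],"roll":-0.12},{"offset":[0,-10,0],"roll":-0.12},{"offset":[0,0,0],"roll":-0.12}]'
python3 -m jog '[{"offset":[0,0,0],"roll":-0.12},{"offset":[0,0,0],"roll":-0.12},{"offset":[0,0,0],"roll":-0.12},{"offset":[0,0,0],"roll":-0.12},{"offset":[0,0,0],"roll":-0.12},{"offset":[0,0,0],"roll":-0.12},{"offset":[0,0,0],"roll":-0.12},{"offset":[0,0,0],"roll":0}]'
python3 -m jog '[{"offset":[20,0,0],"roll":0},{"offset":[38,0,0],"roll":0},{"offset":[38,0,0],"roll":0},{"offset":[38,0,0],"roll":0},{"offset":[38,0,0],"roll":0},{"offset":[38,0,0],"roll":0},{"offset":[38,0,0],"roll":0},{"offset":[30,0,0],"roll":0}]'
python3 - <<'E'
from h import *
plan(545.6,15.2,140,1.507)
E
```

```text
time_s: 20.33
ee_pos: [518.2, -345.5, 120.6]
orientation: [-1.471, -0.462, 0.525]
force: [0.3, -0.8, -2.0]
finger_gap: 21.2
time_s: 21.0
ee_pos: [516.1, -344.9, 119.7]
orientation: [-1.177, -1.137, 1.172]
force: [-0.3, 0.5, -2.2]
finger_gap: 21.0
time_s: 21.67
ee_pos: [536.5, -65.6, 123.1]
orientation: [-1.199, -1.104, 1.146]
force: [0.8, -0.1, -1.3]
finger_gap: 21.1
TCP [536.5 -65.6 123.1] a 1.469 down [-0.055  0.024 -0.998] j6 -0.15 F [ 0.8 -0.1 -1.3] gap 21.1 t 21.7
  roll -0.038  then offset(final axes) x 81.2 y -16.9 z -3.9 | (axes now) x 81.6 y -15.5 z 0.0
```

```bash
python3 -m jog '[{"offset":[30,-8,0],"roll":-0.038},{"offset":[30,-8,0],"roll":0},{"offset":[10,0,0],"roll":0},{"offset":[0,0,0],"roll":0},{"offset":[0,0,0],"roll":0},{"offset":[0,0,0],"roll":0},{"offset":[0,0,0],"roll":0},{"offset":[0,0,0],"roll":0}]'
cat >> h.py <<'E'
def pegs(lo=82,hi=97,save=None):
    p,d,K,T=snap("wrist",save);P=cloud(d,K,T)
    m=((P[...,2]>lo)&(P[...,2]<hi)&(P[...,0]>600)&(P[...,0]<700)&(abs(P[...,1])<150)).astype(np.uint8)
    k,lab,st,_=cv2.connectedComponentsWithStats(m)
    for i in range(1,k):
        if st[i,4]>60:
            q=P[lab==i];c=rect(q[:,:2]);z=np.nanmedian(q[:,2]);ctr=np.array(c[0])
            print("peg z %.1f"%z,c,"bay",np.round(ctr-107*np.array([np.cos(-.064),np.sin(-.064)]),1))
    return p,P
E
python3 - <<'E'
from h import *
plan(545.6,15.2,140,1.507)
p,P=pegs(save="w11");hsv=cv2.cvtColor(p,cv2.COLOR_BGR2HSV)
# dark bay floors
m=((P[...,2]>24)&(P[...,2]<36)&(hsv[...,2]<70)&(P[...,0]>450)&(P[...,0]<620)&(abs(P[...,1])<160)).astype(np.uint8)
k,lab,st,_=cv2.connectedComponentsWithStats(cv2.morphologyEx(m,cv2.MORPH_OPEN,np.ones((5,5))))
for i in range(1,k):
    if st[i,4]>400: print("floor",st[i].tolist(),rect(P[lab==i][:,:2]))
E
```

```text
time_s: 22.33
ee_pos: [540.0, 10.6, 139.0]
orientation: [-1.183, -1.122, 1.169]
force: [-0.3, 0.3, -1.9]
finger_gap: 21.4
TCP [540.   10.6 139. ] a 1.498 down [-0.059  0.023 -0.998] j6 -0.04 F [-0.3  0.3 -1.9] gap 21.4 t 22.3
  roll -0.009  then offset(final axes) x 4.9 y -1.0 z -5.3 | (axes now) x 5.0 y -1.3 z -5.1
peg z 89.9 (array([659.4,   9.6]), 27.8, 13.4, np.float64(1.492)) bay [552.6  16.4]
floor [343, 130, 79, 134, 9146] (array([551.2, 114.7]), 140.6, 73.6, np.float64(-0.065))
floor [247, 145, 77, 12, 914] (array([493.5,  20.6]), 75.3, 10.9, np.float64(1.496))
floor [150, 159, 76, 86, 5874] (array([539.1, -81.4]), 90.2, 70.7, np.float64(-0.073))
```

View pics/w11.png

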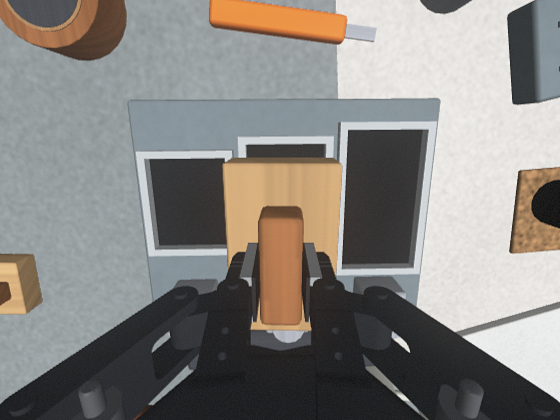

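The bays are clear and the block is held squarely by its rib at (280,265). The floors fit (bay_1 140.6×73.6, bay_3 90×71), which puts bay_2 at about (545.2,16.6). Now I'll measure the held block.

```bash
cat >> h.py <<'E'
def held(bay):
    p,d,K,T=snap("wrist");P=cloud(d,K,T);hsv=cv2.cvtColor(p,cv2.COLOR_BGR2HSV);t,M=tool()
    w=(hsv[...,0]<25)&(hsv[...,1]>90)&(P[...,2]>t[2]+15)&(P[...,2]<t[2]+80)
    Q=P[w];zt=np.nanpercentile(Q[:,2],95);top=Q[Q[:,2]>zt-7];low=Q[(Q[:,2]<zt-16)]
    r=rect(top[:,:2]);print("rib",r,"z %.1f"%zt,"wood",rect(low[:,:2]),"z",np.round(np.nanpercentile(low[:,2],[5,50,95]),1))
    e=np.array(bay)-r[0];print("need world dx dy",np.round(e,1),"tool x %.1f z %.1f"%(e@M[:2,0],e@M[:2,2]),"TCP",np.round(t,1))
E
python3 - <<'E'
from h import *
held((545.2,16.6))
E
```

```text
rib (array([543.2,  14.6]), 60.5, 36.1, np.float64(-0.124)) z 191.6 wood (array([541.8,  10.1]), 104.7, 63.5, np.float64(-0.068)) z [164.7 167.7 169.7]
need world dx dy [2. 2.] tool x 2.1 z -1.8 TCP [540.   10.7 139. ]
```

```bash
python3 -m jog '[{"offset":[5,0,-9],"roll":0},{"offset":[0,20,0],"roll":0},{"offset":[0,20,0],"roll":0},{"offset":[0,20,0],"roll":0},{"offset":[0,15,0],"roll":0},{"offset":[0,0,0],"roll":0},{"offset":[0,0,0],"roll":0},{"offset":[0,0,0],"roll":0}]'
python3 - <<'E'
from h import *
plan(543.5,17.2,27,1.507)
held((545.2,16.6))
E
```

```text
time_s: 23.1
ee_pos: [553.1, 14.1, 62.5]
orientation: [-1.192, -1.123, 1.159]
force: [-0.1, -0.5, -1.8]
finger_gap: 20.8
TCP [553.1  14.1  62.5] a 1.491 down [-0.051  0.023 -0.998] j6 -0.02 F [-0.1 -0.5 -1.8] gap 20.8 t 23.1
  roll -0.016  then offset(final axes) x 2.4 y 35.5 z 9.8 | (axes now) x 1.6 y 36.0 z 7.9
rib (array([556. ,  18.4]), 60.5, 35.8, np.float64(-0.136)) z 115.1 wood (array([554.8,  13.7]), 104.7, 63.3, np.float64(-0.083)) z [88.4 91.1 93. ]
need world dx dy [-10.8  -1.8] tool x -2.7 z 10.6 TCP [553.6  14.1  62.9]
```

```bash
python3 -m jog '[{"offset":[1.5,0,7.5],"roll":-0.016},{"offset":[0,0,0],"roll":0},{"offset":[0,0,0],"roll":0},{"offset":[0,8,0],"roll":0},{"offset":[0,4,0],"roll":0},{"offset":[0,0,0],"roll":0},{"offset":[0,0,0],"roll":0},{"offset":[0,0,0],"roll":0}]'
python3 - <<'E'
from h import *
plan(543.5,17.2,27,1.507)
held((545.2,16.6))
E
```

```text
time_s: 23.82
ee_pos: [548.8, 16.4, 54.7]
orientation: [-1.192, -1.143, 1.168]
force: [-0.3, 0.5, -2.4]
finger_gap: 20.8
TCP [548.8  16.4  54.7] a 1.509 down [-0.041  0.022 -0.999] j6 -0.04 F [-0.3  0.5 -2.4] gap 20.8 t 23.8
  roll 0.002  then offset(final axes) x 0.4 y 27.7 z 5.4 | (axes now) x -0.1 y 27.9 z 4.2
rib (array([551.5,  20.8]), 60.7, 36.0, np.float64(-0.122)) z 107.3 wood (array([550.5,  16.2]), 104.9, 63.2, np.float64(-0.061)) z [80.8 83.1 85. ]
need world dx dy [-6.3 -4.2] tool x -4.6 z 6.0 TCP [548.8  16.4  54.8]
```

```bash
python3 -m jog '[{"offset":[0,0,4.5],"roll":0},{"offset":[0,0,0],"roll":0},{"offset":[0,0,0],"roll":0},{"offset":[0,6,0],"roll":0},{"offset":[0,5,0],"roll":0},{"offset":[0,0,0],"roll":0},{"offset":[0,0,0],"roll":0},{"offset":[0,0,0],"roll":0}]'
python3 - <<'E'
from h import *
plan(543.5,17.2,27,1.507)
held((545.2,16.6))
E
```

```text
time_s: 24.53
ee_pos: [543.3, 17.0, 42.6]
orientation: [-1.191, -1.143, 1.168]
force: [-0.5, -0.0, -1.4]
finger_gap: 21.3
TCP [543.3  17.   42.6] a 1.508 down [-0.042  0.022 -0.999] j6 -0.04 F [-0.5 -0.  -1.4] gap 21.3 t 24.5
  roll 0.001  then offset(final axes) x 0.2 y 15.6 z -0.2 | (axes now) x -0.1 y 15.6 z -0.9
rib (array([545.7,  21.3]), 60.5, 35.9, np.float64(-0.122)) z 95.2 wood (array([544.7,  16.7]), 104.3, 63.3, np.float64(-0.063)) z [68.9 71.  72.9]
need world dx dy [-0.5 -4.7] tool x -4.7 z 0.2 TCP [543.3  17.   42.7]
```

Centred to about 1 mm. Lowering the last 15 mm and releasing.

```bash
python3 -m jog '[{"offset":[0,4,-0.5],"roll":0},{"offset":[0,4,0],"roll":0},{"offset":[0,4,0],"roll":0},{"offset":[0,2,0],"roll":0},{"offset":[0,0,0],"roll":0},{"offset":[0,0,0],"roll":0},{"offset":[0,0,0],"roll":0},{"offset":[0,0,0],"roll":0}]'
python3 -c "
from h import *
plan(543.5,17.2,27,1.507)
held((545.2,16.6))"
```

```text
time_s: 25.25
ee_pos: [544.7, 17.9, 29.8]
orientation: [-1.192, -1.146, 1.166]
force: [-0.9, 0.1, 0.4]
finger_gap: 21.0
TCP [544.7  17.9  29.8] a 1.509 down [-0.039  0.023 -0.999] j6 -0.04 F [-0.9  0.1  0.4] gap 21.0 t 25.2
  roll 0.002  then offset(final axes) x -0.8 y 2.8 z 1.2 | (axes now) x -0.8 y 2.8 z 1.1
rib (array([547. ,  22.1]), 60.5, 36.0, np.float64(-0.128)) z 82.5 wood (array([546. ,  17.3]), 103.9, 63.6, np.float64(-0.065)) z [56.5 58.1 59.6]
need world dx dy [-1.8 -5.5] tool x -5.6 z 1.5 TCP [544.8  17.9  29.8]
```

```bash
python3 -m jog '[{"offset":[0,0,0],"roll":0},{"offset":[0,0,0],"roll":0},{"offset":[0,0,0],"roll":0},{"offset":[0,0,0],"roll":0},{"offset":[0,-20,0],"roll":0},{"offset":[0,-30,0],"roll":0},{"offset":[0,-30,0],"roll":0},{"offset":[0,-30,0],"roll":0.12}]' 1
python3 -m jog '[{"offset":[0,-10,0],"roll":0.124},{"offset":[0,0,0],"roll":0.124},{"offset":[0,0,0],"roll":0.124},{"offset":[0,0,0],"roll":0.124},{"offset":[0,0,0],"roll":0.124},{"offset":[0,0,0],"roll":0.124},{"offset":[0,0,0],"roll":0.124},{"offset":[0,0,0],"roll":0.124}]' 1
python3 -m jog '[{"offset":[0,0,0],"roll":0.124},{"offset":[0,0,0],"roll":0.124},{"offset":[0,0,0],"roll":0.124},{"offset":[15,0,-38],"roll":0.124},{"offset":[15,0,-38],"roll":0},{"offset":[15,0,-38],"roll":0},{"offset":[15,0,-38],"roll":0},{"offset":[15,0,-38],"roll":0}]' 1
python3 - <<'E'
from h import *
plan(619,-260,160,-.105)
E
```

```text
time_s: 25.97
ee_pos: [542.0, 15.9, 134.7]
orientation: [-1.233, -1.041, 1.086]
force: [0.7, -0.1, -0.0]
finger_gap: 85.1
time_s: 26.63
ee_pos: [551.3, 14.7, 156.7]
orientation: [-1.519, -0.276, 0.323]
force: [0.6, -0.9, -0.1]
finger_gap: 85.4
time_s: 27.3
ee_pos: [609.1, -178.4, 150.1]
orientation: [-1.543, 0.112, -0.055]
force: [0.3, 0.9, 0.0]
finger_gap: 85.4
TCP [ 609.1 -178.4  150.1] a -0.106 down [-0.035  0.028 -0.999] j6 1.28 F [0.3 0.9 0. ] gap 85.4 t 27.3
  roll -0.001  then offset(final axes) x 18.4 y -9.9 z -80.1 | (axes now) x 18.1 y -12.5 z -79.8
```

```bash
python3 -m jog '[{"offset":[6,-4,-30],"roll":0},{"offset":[6,-4,-30],"roll":0},{"offset":[5,-4,-20],"roll":0},{"offset":[0,0,0],"roll":0},{"offset":[0,0,0],"roll":0},{"offset":[0,0,0],"roll":0},{"offset":[0,0,0],"roll":0},{"offset":[0,0,0],"roll":0}]' 1
python3 - <<'E'
from h import *
blocks("wrist")
plan(619.1,-321.1,2,-.105)
print("side");blocks("scene")
E
```

```text
time_s: 27.97
ee_pos: [618.9, -272.1, 156.9]
orientation: [-1.544, 0.118, -0.062]
force: [-0.4, -0.1, 0.6]
finger_gap: 85.3
[456, 13, 48, 115, 2910] top z 33.9 top (array([ 813.1, -180.3]), 101.2, 20.6, np.float64(1.4)) all (array([ 813. , -180.3]), 101.2, 20.8, np.float64(1.4))
[0, 70, 64, 92, 3175] top z 50.2 top (array([ 368.6, -175.1]), 89.4, 48.1, np.float64(1.193)) all (array([ 368.6, -175.1]), 89.4, 48.1, np.float64(1.193))
[263, 193, 57, 69, 3673] top z 51.4 top (array([ 619.1, -320.7]), 58.0, 21.3, np.float64(1.475)) all (array([ 619.4, -320.7]), 78.2, 62.7, np.float64(1.473))
TCP [ 618.8 -271.8  156.9] a -0.114 down [-0.035  0.027 -0.999] j6 1.17 F [ 0.2 -0.2 -0.1] gap 86.0 t 28.0
  roll -0.009  then offset(final axes) x 5.4 y 154.9 z -49.0 | (axes now) x 11.7 y 153.4 z -52.4
side
[421, 53, 23, 35, 210] top z 80.9 top (array([-114.5,  535.7]), 280.0, 28.9, np.float64(-0.022)) all (array([-114.5,  535.7]), 280.0, 28.9, np.float64(-0.022))
[419, 65, 23, 37, 214] top z 56.6 top (array([ 38.3, 519.3]), 14.9, 2.4, np.float64(-0.188)) all (array([-103. ,  535.8]), 298.1, 27.0, np
[... 409 characters left out ...]
float64(-0.06)) all (array([546.1,  15.9]), 113.8, 68.5, np.float64(-0.074))
[431, 222, 59, 12, 598] top z 59.2 top (array([580.9, 401.6]), 143.8, 29.7, np.float64(-1.531)) all (array([581.3, 401.7]), 143.7, 30.2, np.float64(-1.54))
[127, 249, 41, 25, 852] top z 50.2 top (array([ 622.6, -322. ]), 58.2, 22.8, np.float64(1.423)) all (array([ 622.2, -321.7]), 79.1, 67.1, np.float64(1.477))
[328, 295, 34, 30, 653] top z 93.4 top (array([813. ,  97.7]), 63.5, 58.4, np.float64(1.083)) all (array([813. ,  97.7]), 63.5, 58.4, np.float64(1.083))
[175, 329, 51, 15, 539] top z 33.3 top (array([ 818.7, -181.1]), 99.3, 20.0, np.float64(1.432)) all (array([ 819.4, -180.9]), 100.1, 21.3, np.float64(1.436))
```

```bash
python3 -m jog '[{"offset":[4,0,-17],"roll":-0.018},{"offset":[4,0,-17],"roll":0},{"offset":[2,0,-10],"roll":0},{"offset":[0,25,0],"roll":0},{"offset":[0,25,0],"roll":0},{"offset":[0,25,0],"roll":0},{"offset":[0,10,0],"roll":0},{"offset":[0,0,0],"roll":0}]' 1
python3 -c "
from h import *
plan(618.3,-320.2,1,-.096)"
```

```text
time_s: 28.73
ee_pos: [625.3, -316.7, 71.5]
orientation: [-1.548, 0.096, -0.051]
force: [-0.0, -0.1, 0.3]
finger_gap: 85.3
TCP [ 625.3 -316.7   71.5] a -0.094 down [-0.028  0.023 -0.999] j6 1.10 F [-0.  -0.1  0.3] gap 85.3 t 28.7
  roll 0.002  then offset(final axes) x -6.7 y 70.5 z -4.1 | (axes now) x -4.6 y 70.5 z -5.5
```

```bash
python3 -m jog '[{"offset":[-3,10,-4],"roll":0},{"offset":[-1,20,-1],"roll":0},{"offset":[0,20,0],"roll":0},{"offset":[0,8,0],"roll":0},{"offset":[0,0,0],"roll":0},{"offset":[0,0,0],"roll":0},{"offset":[0,0,0],"roll":0},{"offset":[0,0,0],"roll":0}]' 1
python3 -c "
from h import *
plan(618.3,-320.2,1,-.096)"
```

```text
time_s: 29.4
ee_pos: [623.5, -325.0, 18.6]
orientation: [-1.554, 0.09, -0.059]
force: [0.1, 0.6, 0.7]
finger_gap: 85.6
TCP [ 623.5 -325.    18.6] a -0.095 down [-0.019  0.017 -1.   ] j6 1.09 F [0.1 0.6 0.7] gap 85.6 t 29.4
  roll 0.001  then offset(final axes) x -5.6 y 17.6 z 4.3 | (axes now) x -5.2 y 17.8 z 4.0
```

```bash
python3 -m jog '[{"offset":[-5,0,4],"roll":0},{"offset":[0,0,0],"roll":0},{"offset":[0,8,0],"roll":0},{"offset":[0,6,0],"roll":0},{"offset":[0,3,0],"roll":0},{"offset":[0,0,0],"roll":0},{"offset":[0,0,0],"roll":0},{"offset":[0,0,0],"roll":0}]' 1
python3 -c "
from h import *
plan(618.3,-320.2,1,-.096)"
```

```text
time_s: 30.07
ee_pos: [620.5, -320.9, 3.9]
orientation: [-1.557, 0.085, -0.063]
force: [-0.4, 0.4, 0.2]
finger_gap: 85.3
TCP [ 620.5 -320.9    3.9] a -0.094 down [-0.014  0.013 -1.   ] j6 1.09 F [-0.4  0.4  0.2] gap 85.3 t 30.1
  roll 0.002  then offset(final axes) x -2.2 y 2.9 z 0.5 | (axes now) x -2.2 y 2.9 z 0.5
```

```bash
python3 -m jog '[{"offset":[-2,2.5,0.5],"roll":0},{"offset":[0,0,0],"roll":0},{"offset":[0,0,0],"roll":0},{"offset":[0,0,0],"roll":0},{"offset":[0,0,0],"roll":0},{"offset":[0,0,0],"roll":0},{"offset":[0,0,0],"roll":0},{"offset":[0,0,0],"roll":0}]' 0 40
python3 -m jog '[{"offset":[0,-15,0],"roll":0},{"offset":[0,-22,0],"roll":0},{"offset":[0,-22,0],"roll":0},{"offset":[0,-22,0],"roll":0},{"offset":[0,-20,0],"roll":-0.12},{"offset":[0,-15,0],"roll":-0.123},{"offset":[0,-10,0],"roll":-0.123},{"offset":[0,0,0],"roll":-0.123}]'
python3 -m jog '[{"offset":[0,0,0],"roll":-0.123},{"offset":[0,0,0],"roll":-0.123},{"offset":[0,0,0],"roll":-0.123},{"offset":[0,0,0],"roll":-0.123},{"offset":[0,0,0],"roll":-0.123},{"offset":[0,0,0],"roll":-0.123},{"offset":[0,0,0],"roll":-0.123},{"offset":[0,0,0],"roll":-0.123}]'
python3 -c "
from h import *
plan(538,-81,130,1.507)"
```

```text
time_s: 30.73
ee_pos: [618.8, -320.5, 1.6]
orientation: [-1.557, 0.085, -0.064]
force: [-0.7, -1.4, -0.9]
finger_gap: 21.2
time_s: 31.4
ee_pos: [616.5, -319.9, 127.8]
orientation: [-1.524, -0.303, 0.332]
force: [-0.7, -0.2, -1.2]
finger_gap: 20.5
time_s: 32.07
ee_pos: [615.7, -319.6, 127.8]
orientation: [-1.251, -1.077, 1.087]
force: [0.4, 0.8, -1.1]
finger_gap: 20.9
TCP [ 615.7 -319.6  127.8] a 1.406 down [-0.024  0.019 -1.   ] j6 -0.41 F [ 0.4  0.8 -1.1] gap 20.9 t 32.1
  roll -0.101  then offset(final axes) x 233.1 y -2.2 z 92.8 | (axes now) x 222.6 y 4.2 z 115.8
```

```bash
python3 -m jog '[{"offset":[0,0,0],"roll":-0.1},{"offset":[20,0,8],"roll":0},{"offset":[35,0,14],"roll":0},{"offset":[35,0,14],"roll":0},{"offset":[35,0,14],"roll":0},{"offset":[35,0,14],"roll":0},{"offset":[35,0,14],"roll":0},{"offset":[20,0,8],"roll":0}]'
python3 -c "
from h import *
plan(538,-81,130,1.507)"
```

```text
time_s: 32.73
ee_pos: [539.0, -98.0, 129.2]
orientation: [-1.207, -1.151, 1.162]
force: [-1.0, 0.3, -0.4]
finger_gap: 20.4
TCP [539.  -98.  129.2] a 1.506 down [-0.025  0.018 -1.   ] j6 -0.24 F [-1.   0.3 -0.4] gap 20.4 t 32.7
  roll -0.001  then offset(final axes) x 16.9 y -0.8 z 2.1 | (axes now) x 16.9 y -0.5 z 2.1
```

```bash
python3 -m jog '[{"offset":[8,20,0],"roll":0},{"offset":[2,20,0],"roll":0},{"offset":[0,15,0],"roll":0},{"offset":[0,5,0],"roll":0},{"offset":[0,0,0],"roll":0},{"offset":[0,0,0],"roll":0},{"offset":[0,0,0],"roll":0},{"offset":[0,0,0],"roll":0}]'
python3 -c "
from h import *
plan(538,-81,28,1.507)
held((539.1,-81.4))"
```

```text
time_s: 33.4
ee_pos: [535.2, -80.1, 69.9]
orientation: [-1.204, -1.158, 1.166]
force: [-1.0, 0.0, -1.2]
finger_gap: 20.9
TCP [535.2 -80.1  69.9] a 1.514 down [-0.025  0.019 -1.   ] j6 -0.22 F [-1.   0.  -1.2] gap 20.9 t 33.4
  roll 0.007  then offset(final axes) x -0.7 y 41.9 z -2.9 | (axes now) x -1.5 y 41.8 z -4.0
rib (array([535.5, -74.6]), 59.5, 34.8, np.float64(-0.056)) z 120.0 wood (array([534.4, -80.4]), 78.4, 63.3, np.float64(-0.057)) z [92.7 95.5 97. ]
need world dx dy [ 3.6 -6.8] tool x -6.6 z -4.0 TCP [535.5 -80.2  70.1]
```

```bash
python3 -m jog '[{"offset":[-1.5,0,-5.5],"roll":0},{"offset":[0,0,0],"roll":0},{"offset":[0,8,0],"roll":0},{"offset":[0,8,0],"roll":0},{"offset":[0,6,0],"roll":0},{"offset":[0,0,0],"roll":0},{"offset":[0,0,0],"roll":0},{"offset":[0,0,0],"roll":0}]'
python3 -c "
from h import *
plan(538,-81,28,1.507)
held((539.1,-81.4))"
```

```text
time_s: 34.12
ee_pos: [542.9, -83.2, 47.1]
orientation: [-1.208, -1.159, 1.164]
force: [0.9, -0.0, -0.7]
finger_gap: 20.7
TCP [542.9 -83.2  47.1] a 1.513 down [-0.021  0.017 -1.   ] j6 -0.22 F [ 0.9 -0.  -0.7] gap 20.7 t 34.1
  roll 0.006  then offset(final axes) x 1.9 y 19.1 z 5.0 | (axes now) x 1.6 y 19.2 z 4.6
rib (array([543.1, -77.6]), 59.8, 35.2, np.float64(-0.057)) z 97.0 wood (array([544.5, -40.6]), 149.2, 78.5, np.float64(1.514)) z [66.  73.1 80.7]
need world dx dy [-4.  -3.8] tool x -4.0 z 3.8 TCP [542.9 -83.2  47.1]
```

```bash
python3 -m jog '[{"offset":[1.6,0,2.2],"roll":0},{"offset":[0,0,0],"roll":0},{"offset":[0,5,0],"roll":0},{"offset":[0,5,0],"roll":0},{"offset":[0,3,0],"roll":0},{"offset":[0,2,0],"roll":0},{"offset":[0,0,0],"roll":0},{"offset":[0,0,0],"roll":0}]'
python3 -c "
from h import *
plan(540.2,-81.2,28,1.507)"
```

```text
time_s: 34.83
ee_pos: [541.3, -81.1, 32.2]
orientation: [-1.21, -1.161, 1.164]
force: [-0.3, 0.4, 0.1]
finger_gap: 20.7
TCP [541.3 -81.1  32.2] a 1.513 down [-0.018  0.017 -1.   ] j6 -0.22 F [-0.3  0.4  0.1] gap 20.7 t 34.8
  roll 0.006  then offset(final axes) x -0.1 y 4.2 z 1.1 | (axes now) x -0.2 y 4.2 z 1.1
```

```bash
python3 -m jog '[{"offset":[0,2,0],"roll":0},{"offset":[0,0,0],"roll":0},{"offset":[0,0,0],"roll":0},{"offset":[0,0,0],"roll":0},{"offset":[0,0,0],"roll":0},{"offset":[0,-20,0],"roll":0},{"offset":[0,-30,0],"roll":0},{"offset":[0,-30,0],"roll":0}]' 1
python3 -m jog '[{"offset":[0,-25,0],"roll":0.124},{"offset":[0,-15,0],"roll":0.124},{"offset":[0,0,0],"roll":0.124},{"offset":[0,0,0],"roll":0.124},{"offset":[0,0,0],"roll":0.124},{"offset":[0,0,0],"roll":0.124},{"offset":[0,0,0],"roll":0.124},{"offset":[0,0,0],"roll":0.124}]' 1
python3 - <<'E'
from h import *
plan(573,362,180,0.02)
p,P=blocks("wrist","w12");cv2.imwrite("pics/w12.png",cv2.resize(p,(420,315)))
E
```

```text
time_s: 35.5
ee_pos: [536.1, -80.8, 104.6]
orientation: [-1.196, -1.151, 1.168]
force: [0.4, 1.4, -0.0]
finger_gap: 85.2
time_s: 36.17
ee_pos: [544.1, -83.6, 157.0]
orientation: [-1.514, -0.388, 0.407]
force: [0.2, -0.5, 0.2]
finger_gap: 85.3
TCP [544.1 -83.6 157. ] a 0.508 down [-0.017  0.016 -1.   ] j6 0.79 F [ 0.2 -0.5  0.2] gap 85.3 t 36.2
  roll 0.488  then offset(final axes) x 37.8 y -23.0 z 444.9 | (axes now) x 241.8 y -16.2 z 375.7
[138, 0, 62, 68, 1694] top z 18.2 top (array([368.5,  -0.7]), 79.6, 22.5, np.float64(1.369)) all (array([368.5,  -0.7]), 79.6, 22.5, np.float64(1.369))
[280, 34, 131, 124, 8380] top z 81.5 top (array([551.3,  22.5]), 59.9, 22.3, np.float64(-0.066)) all (array([550.1,  22.4]), 105.0, 63.7, np.float64(-0.07))
[27, 125, 106, 87, 4292] top z 50.3 top (array([ 348.2, -166.4]), 88.9, 88.2, np.float64(1.009)) all (array([ 347.9, -166.3]), 90.3, 87.2, np.float64(0.499))
[233, 142, 98, 92, 4993] top z 81.5 top (array([541.8, -81.3]), 60.2, 22.6, np.float64(-0.061)) all (array([541. , -82.3]), 79.4, 66.4, np.float64(-0.063))
```

View pics/w12.png

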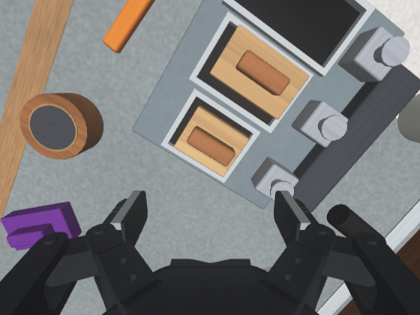

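Both blocks lie flat in their bays: rib tops are at z = 81.5, block_2 at crop (255,75) and block_3 at (212,145). Next is the mallet.

```bash
python3 -m jog '[{"offset":[0,-10,0],"roll":0.122},{"offset":[0,-10,0],"roll":0.122},{"offset":[0,-5,0],"roll":0.122},{"offset":[0,0,0],"roll":0.122},{"offset":[3,0,36],"roll":0},{"offset":[3,0,38],"roll":0},{"offset":[3,0,38],"roll":0},{"offset":[3,0,38],"roll":0}]' 1
python3 -m jog '[{"offset":[3,0,38],"roll":0},{"offset":[3,0,38],"roll":0},{"offset":[3,0,38],"roll":0},{"offset":[3,0,38],"roll":0},{"offset":[3,0,30],"roll":0},{"offset":[0,0,0],"roll":0},{"offset":[0,0,0],"roll":0},{"offset":[0,0,0],"roll":0}]' 1
cat >> h.py <<'E'
def mallet(head=(80,96)):
    p,d,K,T=snap("wrist");P=cloud(d,K,T);hsv=cv2.cvtColor(p,cv2.COLOR_BGR2HSV)
    near=(P[...,0]>480)&(P[...,0]<680)&(P[...,1]>220)&(P[...,1]<560)
    for nm,m in (("head",near&(P[...,2]>head[0])&(P[...,2]<head[1])&(hsv[...,2]<70)),("handle",near&(P[...,2]>50)&(P[...,2]<66)&(hsv[...,0]<25)&(hsv[...,1]>80)),("pad",near&(P[...,2]>3)&(P[...,2]<11)&(hsv[...,0]<25)&(hsv[...,1]>90))):
        q=P[m];print(nm,len(q),rect(q[:,:2]) if len(q)>20 else "","z",np.round(np.nanmedian(q[:,2]),1) if len(q) else "")
    return p
E
python3 - <<'E'
from h import *
plan(573,362,180,0.02)
cv2.imwrite("pics/w13.png",mallet())
E
```

```text
time_s: 36.88
ee_pos: [556.0, 63.1, 185.0]
orientation: [-1.557, 0.008, 0.016]
force: [0.2, 0.0, -0.8]
finger_gap: 85.1
time_s: 37.55
ee_pos: [568.1, 262.0, 187.3]
orientation: [-1.554, -0.017, 0.038]
force: [-0.1, 0.2, -0.4]
finger_gap: 85.5
TCP [568.1 262.  187.3] a 0.035 down [-0.013  0.016 -1.   ] j6 1.85 F [-0.1  0.2 -0.4] gap 85.5 t 37.5
  roll 0.015  then offset(final axes) x 6.9 y 7.3 z 99.9 | (axes now) x 8.5 y 8.8 z 99.6
head 2291 (array([573.8, 319.8]), 50.1, 49.6, np.float64(0.071)) z 86.7
handle 2530 (array([576.7, 391.9]), 95.7, 23.9, np.float64(1.54)) z 57.5
pad 3907 (array([585.2, 330.1]), 98.2, 97.9, np.float64(-1.562)) z 6.8
```

```bash
python3 -m jog '[{"offset":[0,0,0],"roll":0.071},{"offset":[1,0,30],"roll":0},{"offset":[1,0,30],"roll":0},{"offset":[0,0,25],"roll":0},{"offset":[0,25,0],"roll":0},{"offset":[0,25,0],"roll":0},{"offset":[0,20,0],"roll":0},{"offset":[0,0,0],"roll":0}]' 1
python3 - <<'E'
from h import *
mallet();plan(575.2,366.3,0,-.036)
E
```

```text
time_s: 38.27
ee_pos: [577.4, 337.9, 119.1]
orientation: [-1.556, 0.048, -0.034]
force: [-1.1, 0.1, -0.5]
finger_gap: 85.3
head 3024 (array([574.5, 320.6]), 49.8, 49.4, np.float64(0.572)) z 86.6
handle 4930 (array([577.2, 399.3]), 153.9, 34.8, np.float64(-1.504)) z 57.4
pad 4664 (array([585.2, 330.7]), 98.3, 97.7, np.float64(0.007)) z 6.7
TCP [578.4 338.1 121.1] a -0.053 down [-0.007  0.016 -1.   ] j6 2.05 F [0.4 0.9 0. ] gap 85.1 t 38.3
  roll -0.017  then offset(final axes) x -4.2 y 121.1 z 28.0 | (axes now) x -3.8 y 121.6 z 26.1
```

```bash
python3 -m jog '[{"offset":[-1.5,0,12],"roll":-0.017},{"offset":[-1,0,10],"roll":0},{"offset":[0,15,4],"roll":0},{"offset":[0,25,0],"roll":0},{"offset":[0,20,0],"roll":0},{"offset":[0,0,0],"roll":0},{"offset":[0,0,0],"roll":0},{"offset":[0,0,0],"roll":0}]' 1
python3 -c "
from h import *
plan(576,367,0,-.036)"
```

```text
time_s: 38.98
ee_pos: [584.4, 370.6, 68.6]
orientation: [-1.547, 0.021, -0.034]
force: [0.1, -0.4, 0.2]
finger_gap: 85.4
TCP [584.4 370.6  68.6] a -0.035 down [ 0.008  0.024 -1.   ] j6 2.07 F [ 0.1 -0.4  0.2] gap 85.4 t 39.0
  roll 0.001  then offset(final axes) x -8.3 y 68.6 z -3.9 | (axes now) x -8.8 y 68.4 z -5.5
```

```bash
python3 -m jog '[{"offset":[-8,0,-5],"roll":0},{"offset":[0,10,0],"roll":0},{"offset":[0,20,0],"roll":0},{"offset":[0,15,0],"roll":0},{"offset":[0,8,0],"roll":0},{"offset":[0,0,0],"roll":0},{"offset":[0,0,0],"roll":0},{"offset":[0,0,0],"roll":0}]' 1
python3 -c "
from h import *
plan(576,367,0,-.036)"
```

```text
time_s: 39.65
ee_pos: [580.6, 369.1, 20.5]
orientation: [-1.541, 0.012, -0.043]
force: [-0.4, -0.1, 0.8]
finger_gap: 85.4
TCP [580.6 369.1  20.5] a -0.036 down [ 0.02   0.03  -0.999] j6 2.07 F [-0.4 -0.1  0.8] gap 85.4 t 39.6
  roll 0.000  then offset(final axes) x -4.5 y 20.5 z -2.2 | (axes now) x -4.9 y 20.4 z -2.8
```

```bash
python3 -m jog '[{"offset":[-4.5,0,-2],"roll":0},{"offset":[0,0,0],"roll":0},{"offset":[0,8,0],"roll":0},{"offset":[0,8,0],"roll":0},{"offset":[0,3,0],"roll":0},{"offset":[0,0,0],"roll":0},{"offset":[0,0,0],"roll":0},{"offset":[0,0,0],"roll":0}]' 1
python3 -m jog '[{"offset":[0,0,0],"roll":0},{"offset":[0,0,0],"roll":0},{"offset":[0,0,0],"roll":0},{"offset":[0,0,0],"roll":0},{"offset":[0,0,0],"roll":0},{"offset":[0,0,0],"roll":0},{"offset":[0,0,0],"roll":0},{"offset":[0,0,0],"roll":0}]' 0 110
python3 -c "
from h import *
plan(576,367,0,-.036);blocks('scene')" | grep -v "top z 9\|-114\|: 57"
```

```text
time_s: 40.32
ee_pos: [578.2, 368.7, 2.6]
orientation: [-1.538, 0.009, -0.047]
force: [-0.3, 0.1, 0.9]
finger_gap: 85.6
time_s: 40.98
ee_pos: [578.4, 369.0, 3.6]
orientation: [-1.538, 0.008, -0.047]
force: [-0.1, 0.7, 0.4]
finger_gap: 21.6
TCP [578.4 369.    3.6] a -0.036 down [ 0.025  0.032 -0.999] j6 2.07 F [-0.1  0.7  0.4] gap 21.6 t 41.0
  roll 0.000  then offset(final axes) x -2.4 y 3.6 z -2.1 | (axes now) x -2.5 y 3.4 z -2.2
[421, 53, 23, 35, 204] top z 80.8 top (array([-127.8,  536.5]), 247.7, 25.5, np.float64(-0.017)) all (array([-127.8,  536.5]), 247.7, 25.5, np.float64(-0.017))
[419, 65, 23, 37, 206] top z 59.1 top (array([ 37.5, 520.1]), 13.5, 2.4, np.float64(0.004)) all (array([-100.2,  535.8]), 289.6, 27.9, np.float64(-0.028))
[101, 69, 14, 22, 150] top z 88.0 top (array([-102.6, -579.8]), 150.7, 19.2, np.float64(0.028)) all (array([-119.1, -580.5]), 177.4, 51.0, np.float64(0.321))
[205, 162, 33, 30, 576] top z 49.2 top (array([ 352.1, -168.6]), 89.9, 86.7, np.float64(0.043)) all (array([ 352.5, -168.4]), 91.0, 86.5, np.float64(0.066))
[238, 206, 30, 32, 800] top z 80.2 top (array([544.7, -82.7]), 62.2, 22.0, np.float64(-0.046)) all (array([540.1, -80.1]), 91.5, 65.9, np.float64(-0.04))
[281, 208, 28, 35, 935] top z 80.3 top (array([555. ,  21.5]), 59.5, 21.3, np.float64(-0.05)) all (array([548.7,  18.8]), 117.0, 65.6, np.float64(-0.078))
[450, 222, 40, 11, 355] top z 59.1 top (array([589.6, 418.5]), 115.5, 36.5, np.float64(-1.266)) all (array([589.7, 418.6]), 115.5, 36.8, np.float64(-1.271))
[175, 329, 51, 15, 533] top z 33.5 top (array([ 818.5, -181.2]), 100.7, 19.0, np.float64(1.413)) all (array([ 819. , -180.9]), 101.4, 19.9, np.float64(1.413))
```

The handle is gripped (gap 21.6 mm). Lifting and going over peg_2.

```bash
python3 -m jog '[{"offset":[0,-15,0],"roll":0},{"offset":[0,-22,0],"roll":0},{"offset":[0,-22,0],"roll":0},{"offset":[0,-22,0],"roll":0},{"offset":[0,-22,0],"roll":0},{"offset":[0,-20,0],"roll":0},{"offset":[5,-10,-20],"roll":0},{"offset":[11,0,-38],"roll":0}]'
python3 -m jog '[{"offset":[11,0,-38],"roll":0},{"offset":[11,0,-38],"roll":0},{"offset":[11,0,-38],"roll":0},{"offset":[11,0,-38],"roll":0},{"offset":[11,0,-38],"roll":0},{"offset":[8,0,-20],"roll":0},{"offset":[0,0,0],"roll":0},{"offset":[0,0,0],"roll":0}]'
cat >> h.py <<'E'
def headpos():
    p,d,K,T=snap("wrist");P=cloud(d,K,T);hsv=cv2.cvtColor(p,cv2.COLOR_BGR2HSV);t,M=tool()
    L=(P-t)@M
    m=(hsv[...,2]<75)&(abs(L[...,0])<45)&(L[...,2]<-10)&(L[...,2]>-95)&(L[...,1]<-65)&(L[...,1]>-115)
    m2=(hsv[...,0]<25)&(hsv[...,1]>80)&(abs(L[...,0])<60)&(L[...,2]>12)&(L[...,2]<170)&(P[...,2]>t[2]+30)
    for nm,q in(("head",P[m]),("handle",P[m2])):
        if len(q)>30: print(nm,len(q),rect(q[:,:2]),"z",np.round(np.nanpercentile(q[:,2],[5,50,95]),1))
    return p
E
python3 - <<'E'
from h import *
plan(656,57.4,125,-.036)
p=headpos();pegs();cv2.imwrite("pics/w14.png",cv2.resize(p,(480,360)))
E
```

```text
time_s: 41.7
ee_pos: [582.5, 308.4, 131.6]
orientation: [-1.541, 0.012, -0.029]
force: [1.3, -0.2, -2.1]
finger_gap: 21.7
time_s: 42.37
ee_pos: [641.4, 81.4, 122.4]
orientation: [-1.544, 0.016, -0.031]
force: [0.5, 0.3, -1.9]
finger_gap: 21.4
TCP [641.4  81.4 122.4] a -0.030 down [ 0.01   0.027 -1.   ] j6 1.61 F [ 0.5  0.3 -1.9] gap 21.4 t 42.4
  roll 0.006  then offset(final axes) x 15.4 y -2.6 z -23.5 | (axes now) x 15.3 y -3.1 z -23.5
head 1771 (array([639.2,  61.1]), 88.7, 17.4, np.float64(-0.014)) z [187.6 196.4 233.5]
handle 12038 (array([641.2, 141.1]), 97.8, 23.6, np.float64(1.538)) z [173.8 176.1 177.3]
peg z 88.2 (array([666.8, 106.1]), 27.9, 11.7, np.float64(1.57)) bay [560.  112.9]
```

View pics/w14.png

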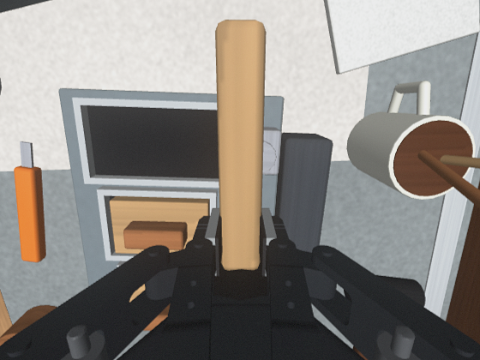

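The mallet is held level: handle centred at (240,140), its top at z = 176, so the face is at about z = 125. Moving the last bit over peg_2.

```bash
python3 -m jog '[{"offset":[7,0,-11],"roll":0},{"offset":[5,0,-8],"roll":0},{"offset":[0,10,0],"roll":0},{"offset":[0,8,0],"roll":0},{"offset":[0,0,0],"roll":0},{"offset":[0,0,0],"roll":0},{"offset":[0,0,0],"roll":0},{"offset":[0,0,0],"roll":0}]'
python3 -c "
from h import *
plan(656,57.4,88,-.036)"
```

```text
time_s: 43.13
ee_pos: [651.3, 68.9, 100.3]
orientation: [-1.542, 0.01, -0.019]
force: [0.1, 0.7, -2.1]
finger_gap: 21.6
TCP [651.3  68.9 100.3] a -0.019 down [ 0.006  0.029 -1.   ] j6 1.58 F [ 0.1  0.7 -2.1] gap 21.6 t 43.1
  roll 0.017  then offset(final axes) x 5.1 y 12.3 z -11.4 | (axes now) x 4.9 y 12.0 z -11.8
```

```bash
python3 -m jog '[{"offset":[4,0,-11],"roll":0.015},{"offset":[0,0,0],"roll":0},{"offset":[0,6,0],"roll":0},{"offset":[0,6,0],"roll":0},{"offset":[0,6,0],"roll":0},{"offset":[0,6,0],"roll":0},{"offset":[0,6,0],"roll":0},{"offset":[0,6,0],"roll":0}]'
python3 -c "
from h import *
plan(656,57.4,70,-.036)"
```

```text
time_s: 43.8
ee_pos: [658.0, 58.0, 68.2]
orientation: [-1.542, 0.019, -0.038]
force: [-6.3, 9.1, 30.1]
finger_gap: 21.9
TCP [658.   58.   68.2] a -0.036 down [ 0.012  0.028 -1.   ] j6 1.58 F [-6.3  9.1 30.1] gap 21.9 t 43.8
  roll -0.000  then offset(final axes) x -2.0 y -1.8 z -0.6 | (axes now) x -2.0 y -1.8 z -0.6
```

TCP 68 with 30 N reaction means peg_2 is home. On to peg_3.

```bash
python3 -m jog '[{"offset":[0,-10,0],"roll":0},{"offset":[0,-20,0],"roll":0},{"offset":[0,-15,0],"roll":0},{"offset":[-2,0,-22],"roll":0},{"offset":[-2,0,-30],"roll":0},{"offset":[0,0,-25],"roll":0},{"offset":[0,0,-8],"roll":0},{"offset":[0,0,0],"roll":0}]'
python3 -c "
from h import *
plan(650,-39,88,-.036);headpos();pegs(68,97)"
```

```text
time_s: 44.47
ee_pos: [649.8, -28.9, 110.9]
orientation: [-1.542, 0.016, -0.033]
force: [0.0, -0.0, -3.2]
finger_gap: 21.4
TCP [649.8 -28.9 110.9] a -0.031 down [ 0.011  0.028 -1.   ] j6 1.44 F [ 0.  -0.  -3.2] gap 21.4 t 44.5
  roll 0.005  then offset(final axes) x 0.6 y 22.9 z -10.1 | (axes now) x 0.3 y 22.7 z -10.7
head 1910 (array([647.7, -49. ]), 89.3, 17.6, np.float64(-0.024)) z [176.2 186.  222.8]
handle 11992 (array([637.7,  30.8]), 98.3, 47.3, np.float64(1.534)) z [162.4 164.7 165.9]
peg z 88.1 (array([657.9, 108.6]), 41.1, 22.0, np.float64(-0.028)) bay [551.1 115.4]
```

```bash
python3 -m jog '[{"offset":[0,0,-10],"roll":0},{"offset":[0,0,0],"roll":0},{"offset":[0,8,0],"roll":0},{"offset":[0,7,0],"roll":0},{"offset":[0,6,0],"roll":0},{"offset":[0,6,0],"roll":0},{"offset":[0,6,0],"roll":0},{"offset":[0,6,0],"roll":0}]'
python3 -c "
from h import *
plan(650,-39,69,-.036)"
```

```text
time_s: 45.23
ee_pos: [650.8, -32.7, 71.3]
orientation: [-1.543, 0.009, -0.028]
force: [-2.8, 0.5, 5.9]
finger_gap: 21.5
TCP [650.8 -32.7  71.3] a -0.024 down [ 0.013  0.027 -1.   ] j6 1.43 F [-2.8  0.5  5.9] gap 21.5 t 45.2
  roll 0.012  then offset(final axes) x -0.6 y 2.3 z -6.3 | (axes now) x -0.7 y 2.1 z -6.4
```

```bash
python3 -m jog '[{"offset":[0,6,0],"roll":0},{"offset":[0,6,0],"roll":0},{"offset":[0,6,0],"roll":0},{"offset":[0,6,0],"roll":0},{"offset":[0,0,0],"roll":0},{"offset":[0,-15,0],"roll":0},{"offset":[0,-20,0],"roll":0},{"offset":[0,0,0],"roll":0}]'
python3 -c "
from h import *
plan(650,-39,69,-.036);p,P=pegs(68,97)
import cv2;cv2.imwrite('pics/w15.png',p)"
```

```text
time_s: 45.9
ee_pos: [651.2, -30.6, 104.4]
orientation: [-1.55, 0.005, -0.033]
force: [1.0, 0.0, -1.2]
finger_gap: 21.6
TCP [651.2 -30.6 104.4] a -0.025 down [ 0.018  0.021 -1.   ] j6 1.44 F [ 1.   0.  -1.2] gap 21.6 t 45.9
  roll 0.011  then offset(final axes) x -0.9 y 35.4 z -8.4 | (axes now) x -1.6 y 35.2 z -9.1
peg z 88.1 (array([656.9, 104.3]), 38.7, 20.2, np.float64(-0.02)) bay [550.1 111.1]
```

```bash
python3 -m jog '[{"offset":[0,-20,0],"roll":0},{"offset":[-4,-10,25],"roll":0},{"offset":[-8,0,38],"roll":0},{"offset":[-8,0,38],"roll":0},{"offset":[-8,0,38],"roll":0},{"offset":[-8,0,38],"roll":0},{"offset":[-8,0,38],"roll":0},{"offset":[-8,0,38],"roll":0}]'
python3 -m jog '[{"offset":[-8,0,36],"roll":0},{"offset":[-8,0,30],"roll":0},{"offset":[-4,0,15],"roll":0},{"offset":[0,0,0],"roll":0},{"offset":[0,0,0],"roll":0},{"offset":[0,0,0],"roll":0},{"offset":[0,0,0],"roll":0},{"offset":[0,0,0],"roll":0}]'
cat >> h.py <<'E'
def pegz():
    for n,pk in (("scene",((648.6,-86.9),(654.9,8.8),(660.8,104.4))),("side",((643.8,-87.8),(650,8),(656,104.5)))):
        p,d,K,T=snap(n);P=cloud(d,K,T)
        for x,y in pk:
            m=np.hypot(P[...,0]-x,P[...,1]-y)<11;q=P[m]
            print(n,"peg y",y,"z pct 50/80/95",np.round(np.nanpercentile(q[:,2],[50,80,95]),1),len(q))
E
python3 - <<'E'
from h import *
plan(578.4,369,130,-.036);pegz()
E
```

```text
time_s: 46.62
ee_pos: [599.6, 224.3, 121.2]
orientation: [-1.553, 0.031, -0.031]
force: [1.6, 0.6, -2.3]
finger_gap: 21.7
time_s: 47.28
ee_pos: [571.8, 315.4, 106.5]
orientation: [-1.557, 0.037, -0.009]
force: [0.1, 0.1, -2.6]
finger_gap: 21.4
TCP [571.8 315.4 106.5] a -0.029 down [-0.018  0.014 -1.   ] j6 2.00 F [ 0.1  0.1 -2.6] gap 21.4 t 47.3
  roll 0.007  then offset(final axes) x 4.6 y -23.5 z 53.8 | (axes now) x 4.6 y -22.8 z 54.1
scene peg y -86.9 z pct 50/80/95 [71.2 72.1 73.3] 64
scene peg y 8.8 z pct 50/80/95 [71.2 72.4 73.2] 63
scene peg y 104.4 z pct 50/80/95 [85.7 87.6 88.9] 100
side peg y -87.8 z pct 50/80/95 [71.2 73.1 75.1] 28
side peg y 8 z pct 50/80/95 [71.8 73.6 74. ] 24
side peg y 104.5 z pct 50/80/95 [77.4 87.4 89.1] 40
```

Both pegs read about 72 (home), and the unloaded peg_1 is still up at about 88. Now setting the mallet back on the pad.

```bash
python3 -m jog '[{"offset":[3,0,20],"roll":0},{"offset":[3,0,20],"roll":0},{"offset":[2,0,12],"roll":0},{"offset":[0,0,0],"roll":0},{"offset":[0,15,0],"roll":0},{"offset":[0,20,0],"roll":0},{"offset":[0,15,0],"roll":0},{"offset":[0,0,0],"roll":0}]'
python3 -c "
from h import *
plan(583,374,5,-.036)"
```

```text
time_s: 48.05
ee_pos: [586.7, 363.3, 59.8]
orientation: [-1.557, 0.038, -0.022]
force: [0.4, 1.0, -2.9]
finger_gap: 21.5
TCP [586.7 363.3  59.8] a -0.038 down [-0.01   0.014 -1.   ] j6 2.06 F [ 0.4  1.  -2.9] gap 21.5 t 48.0
  roll -0.002  then offset(final axes) x -4.1 y 54.8 z 10.5 | (axes now) x -3.5 y 55.0 z 9.8
```

```bash
python3 -m jog '[{"offset":[-3,0,9],"roll":0},{"offset":[0,0,0],"roll":0},{"offset":[0,15,0],"roll":0},{"offset":[0,15,0],"roll":0},{"offset":[0,10,0],"roll":0},{"offset":[0,5,0],"roll":0},{"offset":[0,0,0],"roll":0},{"offset":[0,0,0],"roll":0}]'
python3 -c "
from h import *
plan(583,374,4,-.036);headpos()"
```

```text
time_s: 48.72
ee_pos: [587.9, 374.2, 21.2]
orientation: [-1.554, 0.032, -0.03]
force: [-0.8, 0.3, -1.6]
finger_gap: 21.7
TCP [587.9 374.2  21.2] a -0.040 down [-0.002  0.017 -1.   ] j6 2.08 F [-0.8  0.3 -1.6] gap 21.7 t 48.7
  roll -0.004  then offset(final axes) x -4.9 y 17.2 z -0.4 | (axes now) x -4.8 y 17.2 z -0.7
head 1690 (array([586.7, 354.9]), 88.6, 16.5, np.float64(-0.053)) z [ 86.8  95.4 132.5]
handle 11725 (array([583.8, 434. ]), 98.5, 36.3, np.float64(1.508)) z [69.7 72.5 74.9]
```

```bash
python3 -m jog '[{"offset":[-2,4,0],"roll":0},{"offset":[0,4,0],"roll":0},{"offset":[0,4,0],"roll":0},{"offset":[0,3,0],"roll":0},{"offset":[0,2,0],"roll":0},{"offset":[0,2,0],"roll":0},{"offset":[0,0,0],"roll":0},{"offset":[0,0,0],"roll":0}]'
python3 -c "
from h import *
plan(583,374,4,-.036)"
```

```text
time_s: 49.43
ee_pos: [587.5, 375.5, 3.1]
orientation: [-1.552, 0.03, -0.033]
force: [0.5, 0.2, -2.7]
finger_gap: 21.2
TCP [587.5 375.5   3.1] a -0.040 down [ 0.002  0.019 -1.   ] j6 2.08 F [ 0.5  0.2 -2.7] gap 21.2 t 49.4
  roll -0.004  then offset(final axes) x -4.5 y -0.9 z -1.7 | (axes now) x -4.5 y -1.0 z -1.7
```

```bash
python3 -m jog '[{"offset":[0,2,0],"roll":0},{"offset":[0,2,0],"roll":0},{"offset":[0,1,0],"roll":0},{"offset":[0,1,0],"roll":0},{"offset":[0,0,0],"roll":0},{"offset":[0,0,0],"roll":0},{"offset":[0,0,0],"roll":0},{"offset":[0,0,0],"roll":0}]'
python3 -c "
from h import *
plan(583,374,4,-.036);headpos()"
```

```text
time_s: 50.1
ee_pos: [588.3, 376.3, 2.3]
orientation: [-1.551, 0.028, -0.034]
force: [-0.8, -0.7, -0.1]
finger_gap: 21.8
TCP [588.3 376.3   2.3] a -0.040 down [ 0.004  0.019 -1.   ] j6 2.08 F [-0.8 -0.7 -0.1] gap 21.8 t 50.1
  roll -0.004  then offset(final axes) x -5.2 y -1.7 z -2.5 | (axes now) x -5.2 y -1.8 z -2.4
head 1685 (array([586.7, 356.6]), 89.3, 16.9, np.float64(-0.05)) z [ 67.9  76.3 113.5]
handle 11700 (array([594.3, 435.5]), 99.1, 35.8, np.float64(1.557)) z [50.9 53.6 56. ]
```

```bash
python3 -m jog '[{"offset":[0,0,0],"roll":0},{"offset":[0,0,0],"roll":0},{"offset":[0,0,0],"roll":0},{"offset":[0,0,0],"roll":0},{"offset":[0,0,0],"roll":0},{"offset":[0,-10,0],"roll":0},{"offset":[0,-20,0],"roll":0},{"offset":[0,-30,0],"roll":0}]' 1
python3 -m jog '[{"offset":[0,-35,0],"roll":0},{"offset":[0,-35,0],"roll":0},{"offset":[0,-30,0],"roll":0},{"offset":[0,0,-20],"roll":0},{"offset":[0,0,-20],"roll":0},{"offset":[0,0,-15],"roll":0},{"offset":[0,0,0],"roll":0},{"offset":[0,0,0],"roll":0}]' 1
python3 - <<'E'
from h import *
cv2.imwrite("pics/w16.png",mallet((78,98)));plan(402,330,200,.18)
E
```

```text
time_s: 50.82
ee_pos: [584.2, 372.8, 57.3]
orientation: [-1.557, 0.036, -0.027]
force: [0.6, 0.3, -0.5]
finger_gap: 85.2
time_s: 51.48
ee_pos: [587.9, 317.5, 177.6]
orientation: [-1.547, 0.019, -0.041]
force: [-0.3, 0.2, -1.0]
finger_gap: 85.5
head 2143 (array([583.2, 326.6]), 50.3, 49.1, np.float64(0.133)) z 86.6
handle 3371 (array([587.8, 416. ]), 131.6, 22.8, np.float64(1.526)) z 57.5
pad 3423 (array([585.1, 330.5]), 98.1, 98.0, np.float64(0.005)) z 6.7
TCP [587.8 317.5 177.4] a -0.038 down [ 0.014  0.023 -1.   ] j6 2.00 F [ 0.   0.2 -0.1] gap 85.7 t 51.5
  roll -0.218  then offset(final axes) x -180.6 y -22.6 z 45.6 | (axes now) x -185.8 y -24.9 z 6.0
```

The mallet stands on the pad: head at (583,327) against pad centre (585,330.5), same heights as at the start. Now back to the toggle.

```bash
python3 -m jog '[{"offset":[0,-10,0],"roll":-0.11},{"offset":[0,-10,0],"roll":-0.11},{"offset":[-25,-5,4],"roll":0},{"offset":[-35,0,6],"roll":0},{"offset":[-35,0,6],"roll":0},{"offset":[-35,0,6],"roll":0},{"offset":[-25,0,4],"roll":0},{"offset":[0,0,0],"roll":0}]' 1
python3 - <<'E'
from h import *
p,d,K,T=snap("wrist","w17");P=cloud(d,K,T);Q=P.reshape(-1,3)
plan(404.4,355,82,.18)
for lo,hi in ((106,112),(118,124),(124,128),(128,132),(132,136),(140,144),(144,148),(148,152)):
    m=(Q[:,2]>lo)&(Q[:,2]<hi)&(abs(Q[:,0]-408)<30)&(abs(Q[:,1]-340)<65);q=Q[m]
    if len(q)>5: print(lo,hi,len(q),rect(q[:,:2]))
E
```

```text
time_s: 52.2
ee_pos: [422.6, 315.0, 193.6]
orientation: [-1.545, -0.156, 0.149]
force: [-0.3, 0.1, -0.8]
finger_gap: 85.8
TCP [424.7 315.4 193.7] a 0.194 down [ 0.004  0.021 -1.   ] j6 1.88 F [ 0.3 -0.   0.3] gap 85.4 t 52.2
  roll 0.014  then offset(final axes) x -12.9 y 111.7 z 42.6 | (axes now) x -13.2 y 112.5 z 40.5
106 112 50 (array([408.4, 333. ]), 24.2, 1.6, np.float64(0.196))
118 124 78 (array([404.6, 352.2]), 30.2, 25.4, np.float64(-1.376))
124 128 104 (array([404.4, 354.9]), 29.3, 24.7, np.float64(-1.375))
128 132 238 (array([404.4, 354.7]), 28.4, 24.6, np.float64(-1.38))
132 136 323 (array([404.8, 351.5]), 23.3, 17.3, np.float64(0.211))
140 144 34 (array([404. , 361.6]), 15.4, 11.7, np.float64(1.445))
144 148 204 (array([402.8, 362.6]), 13.6, 13.1, np.float64(1.41))
148 152 44 (array([403.4, 360.6]), 9.3, 6.7, np.float64(-0.212))
```

```bash
python3 -m jog '[{"offset":[-6,0,18],"roll":0.014},{"offset":[-5,0,16],"roll":0},{"offset":[0,0,0],"roll":0},{"offset":[0,20,0],"roll":0},{"offset":[0,20,0],"roll":0},{"offset":[0,20,0],"roll":0},{"offset":[0,5,0],"roll":0},{"offset":[0,0,0],"roll":0}]' 1
python3 -c "
from h import *
plan(404.4,355,82,.18)"
```

```text
time_s: 52.92
ee_pos: [415.4, 353.2, 126.9]
orientation: [-1.544, -0.152, 0.132]
force: [-0.1, 0.3, 1.2]
finger_gap: 85.5
TCP [415.4 353.2 126.9] a 0.181 down [ 0.011  0.023 -1.   ] j6 1.97 F [-0.1  0.3  1.2] gap 85.5 t 52.9
  roll 0.001  then offset(final axes) x -10.5 y 44.9 z 3.7 | (axes now) x -11.2 y 44.8 z 2.8
```

```bash
python3 -m jog '[{"offset":[-10,0,3],"roll":0},{"offset":[-1,0,0],"roll":0},{"offset":[0,10,0],"roll":0},{"offset":[0,15,0],"roll":0},{"offset":[0,12,0],"roll":0},{"offset":[0,4,0],"roll":0},{"offset":[0,0,0],"roll":0},{"offset":[0,0,0],"roll":0}]' 1
python3 -c "
from h import *
plan(404.4,355,82,.18)"
```

```text
time_s: 53.58
ee_pos: [408.5, 357.7, 88.9]
orientation: [-1.54, -0.159, 0.124]
force: [-0.1, -0.2, -0.4]
finger_gap: 85.5
TCP [408.5 357.7  88.9] a 0.181 down [ 0.02   0.028 -0.999] j6 1.98 F [-0.1 -0.2 -0.4] gap 85.5 t 53.6
  roll 0.001  then offset(final axes) x -4.5 y 6.9 z -1.9 | (axes now) x -4.7 y 6.7 z -2.1
```

```bash
python3 -m jog '[{"offset":[-4,5,-1],"roll":0},{"offset":[0,0,0],"roll":0},{"offset":[0,0,0],"roll":0},{"offset":[0,0,0],"roll":0},{"offset":[0,0,0],"roll":0},{"offset":[0,0,0],"roll":0},{"offset":[0,0,0],"roll":0},{"offset":[0,0,0],"roll":0}]' 1
python3 -m jog '[{"offset":[0,0,0],"roll":0},{"offset":[0,0,0],"roll":0},{"offset":[0,0,0],"roll":0},{"offset":[0,0,0],"roll":0},{"offset":[0,0,0],"roll":0},{"offset":[0,0,0],"roll":0},{"offset":[0,0,0],"roll":0},{"offset":[0,0,0],"roll":0}]' 0 50
python3 -c "
from h import *
plan(404.4,355,82,.18)"
```

```text
time_s: 54.25
ee_pos: [406.6, 357.4, 86.6]
orientation: [-1.537, -0.163, 0.12]
force: [0.2, -0.9, 0.3]
finger_gap: 85.1
time_s: 54.92
ee_pos: [406.3, 357.7, 86.9]
orientation: [-1.536, -0.163, 0.121]
force: [-0.4, 0.7, 0.4]
finger_gap: 22.5
TCP [406.3 357.7  86.9] a 0.181 down [ 0.024  0.032 -0.999] j6 1.98 F [-0.4  0.7  0.4] gap 22.5 t 54.9
  roll 0.001  then offset(final axes) x -2.3 y 4.9 z -2.3 | (axes now) x -2.5 y 4.7 z -2.5
```

```bash
python3 -m jog '[{"offset":[0,-4,1.7],"roll":0},{"offset":[0,-4,1.7],"roll":0},{"offset":[0,-4,1.7],"roll":0},{"offset":[0,-4,1.7],"roll":0},{"offset":[0,-2,0.8],"roll":0},{"offset":[0,-1.2,0.3],"roll":0},{"offset":[0,-1.2,0.2],"roll":0},{"offset":[0,-1.2,0],"roll":0}]'
python3 -c "
from h import *
plan(404.4,355,82,.18)"
```

```text
time_s: 55.58
ee_pos: [405.3, 361.3, 102.6]
orientation: [-1.547, -0.163, 0.119]
force: [5.1, 0.8, -13.4]
finger_gap: 22.9
TCP [405.3 361.3 102.6] a 0.180 down [ 0.026  0.021 -0.999] j6 2.00 F [  5.1   0.8 -13.4] gap 22.9 t 55.6
  roll -0.000  then offset(final axes) x -2.1 y 20.6 z -6.0 | (axes now) x -2.7 y 20.4 z -6.4
```

```bash
python3 -m jog '[{"offset":[0,-3,-5],"roll":0},{"offset":[0,-2.8,-6],"roll":0},{"offset":[0,-2.6,-6],"roll":0},{"offset":[0,-2.4,-6],"roll":0},{"offset":[0,-2.1,-6],"roll":0},{"offset":[0,-1.8,-6],"roll":0},{"offset":[0,-1.5,-6],"roll":0},{"offset":[0,-1.2,-6],"roll":0}]'
python3 -c "
from h import *
plan(417,282,100,.18)"
```

```text
time_s: 56.25
ee_pos: [412.4, 321.8, 111.6]
orientation: [-1.527, -0.16, 0.125]
force: [3.8, 4.8, -14.0]
finger_gap: 22.5
TCP [412.4 321.8 111.6] a 0.182 down [ 0.019  0.04  -0.999] j6 1.91 F [  3.8   4.8 -14. ] gap 22.5 t 56.2
  roll 0.002  then offset(final axes) x -2.6 y 11.6 z -39.9 | (axes now) x -2.9 y 10.1 z -40.3
```

```bash
python3 -m jog '[{"offset":[0,-1.2,-6],"roll":0},{"offset":[0,-1,-6],"roll":0},{"offset":[0,-0.8,-6],"roll":0},{"offset":[0,-0.6,-6],"roll":0},{"offset":[0,-0.3,-6],"roll":0},{"offset":[0,0,-6],"roll":0},{"offset":[0,0.3,-6],"roll":0},{"offset":[0,0.5,-6],"roll":0}]'
python3 -c "
from h import *
plan(417,282,100,.18)"
```

```text
time_s: 56.92
ee_pos: [418.3, 289.5, 108.6]
orientation: [-1.486, -0.157, 0.133]
force: [1.9, 5.3, -6.9]
finger_gap: 22.4
TCP [418.3 289.5 108.6] a 0.186 down [ 0.008  0.081 -0.997] j6 1.82 F [ 1.9  5.3 -6.9] gap 22.4 t 56.9
  roll 0.006  then offset(final axes) x -2.6 y 8.6 z -7.2 | (axes now) x -2.8 y 7.9 z -7.8
```

```bash
python3 -m jog '[{"offset":[0,0,-5],"roll":0},{"offset":[0,0.3,-5],"roll":0},{"offset":[0,0.5,-5],"roll":0},{"offset":[0,0.5,-4],"roll":0},{"offset":[0,0.3,-4],"roll":0},{"offset":[0,0,-4],"roll":0},{"offset":[0,0,-4],"roll":0},{"offset":[0,0,-4],"roll":0}]'
python3 -c "
from h import *
plan(417,282,100,.18)"
```

```text
time_s: 57.58
ee_pos: [420.7, 275.3, 103.4]
orientation: [-1.434, -0.159, 0.144]
force: [2.1, 8.4, -11.0]
finger_gap: 22.0
TCP [420.7 275.3 103.4] a 0.195 down [-0.003  0.131 -0.991] j6 1.75 F [  2.1   8.4 -11. ] gap 22.0 t 57.6
  roll 0.015  then offset(final axes) x -2.5 y 3.4 z 7.3 | (axes now) x -2.4 y 4.3 z 6.8
```

```bash
python3 -m jog '[{"offset":[0,0,-2],"roll":0},{"offset":[0,0,-1],"roll":0},{"offset":[0,0,0],"roll":0},{"offset":[0,0,0],"roll":0},{"offset":[0,0,0],"roll":0},{"offset":[0,0,0],"roll":0},{"offset":[0,0,0],"roll":0},{"offset":[0,0,0],"roll":0}]' 1
python3 -m jog '[{"offset":[0,-20,0],"roll":0},{"offset":[0,-25,0],"roll":0},{"offset":[0,-25,0],"roll":0},{"offset":[0,-15,0],"roll":0},{"offset":[0,0,0],"roll":0},{"offset":[0,0,0],"roll":0},{"offset":[0,0,0],"roll":0},{"offset":[0,0,0],"roll":0}]' 1
python3 - <<'E'
from h import *
plan(417,282,100,.18)
p,d,K,T=snap("wrist","w18");P=cloud(d,K,T);Q=P.reshape(-1,3)
for lo,hi in ((100,104),(112,116),(118,124),(124,128),(128,132),(132,136),(140,144),(144,148),(148,152)):
    m=(Q[:,2]>lo)&(Q[:,2]<hi)&(abs(Q[:,0]-412)<30)&(abs(Q[:,1]-300)<65);q=Q[m]
    if len(q)>5: print(lo,hi,len(q),rect(q[:,:2]))
E
```

```text
time_s: 58.25
ee_pos: [421.9, 274.3, 107.9]
orientation: [-1.43, -0.161, 0.142]
force: [-0.8, 0.2, 0.3]
finger_gap: 85.3
time_s: 58.92
ee_pos: [419.5, 261.6, 192.4]
orientation: [-1.432, -0.156, 0.146]
force: [-0.4, -0.7, 0.3]
finger_gap: 85.4
TCP [419.5 261.6 192.4] a 0.195 down [-0.006  0.133 -0.991] j6 1.72 F [-0.4 -0.7  0.3] gap 85.4 t 58.9
  roll 0.015  then offset(final axes) x 1.2 y 92.4 z 20.5 | (axes now) x -0.3 y 94.3 z 8.1
100 104 45 (array([412. , 307.7]), 21.7, 1.9, np.float64(0.194))
112 116 77 (array([413.7, 302.4]), 24.6, 2.8, np.float64(0.191))
118 124 109 (array([416.9, 286.4]), 30.1, 25.1, np.float64(-1.368))
124 128 67 (array([417.6, 284. ]), 30.8, 25.0, np.float64(-1.394))
128 132 216 (array([417.7, 284. ]), 28.0, 25.0, np.float64(-1.378))
132 136 331 (array([417. , 287.5]), 23.0, 16.3, np.float64(0.189))
140 144 44 (array([419. , 277.2]), 15.1, 13.1, np.float64(-0.877))
144 148 173 (array([418.4, 276.2]), 13.3, 13.0, np.float64(-1.397))
148 152 50 (array([418.4, 278.7]), 9.8, 5.9, np.float64(-0.016))
```

View pics/w18.png

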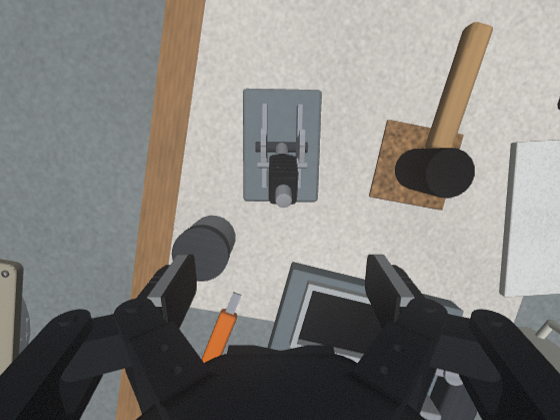

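The lever tip, at (283,198), is back within about 1 mm of its initial RUN reading, and the collar bands match too. One last numeric check of blocks and pegs, then hand in.

```bash
python3 -m jog '[{"offset":[0,-25,0],"roll":0},{"offset":[0,-25,0],"roll":0},{"offset":[0,-15,0],"roll":0},{"offset":[0,0,0],"roll":0},{"offset":[0,0,0],"roll":0},{"offset":[0,0,0],"roll":0},{"offset":[0,0,0],"roll":0},{"offset":[0,0,0],"roll":0}]' 1
python3 - <<'E'
from h import *
pegz();mallet((78,98));blocks("scene")
a=cv2.imread("pics/scene0.png");p,_,_,_=snap("scene","final")
E
```

```text
time_s: 59.63
ee_pos: [412.5, 251.0, 245.9]
orientation: [-1.437, -0.139, 0.164]
force: [0.3, -0.3, 0.5]
finger_gap: 85.3
scene peg y -86.9 z pct 50/80/95 [71.3 72.2 73.4] 62
scene peg y 8.8 z pct 50/80/95 [71.4 72.2 73.6] 62
scene peg y 104.4 z pct 50/80/95 [85.9 87.4 88.5] 99
side peg y -87.8 z pct 50/80/95 [71.7 73.8 74.2] 30
side peg y 8 z pct 50/80/95 [71.2 73.  74.1] 28
side peg y 104.5 z pct 50/80/95 [83.5 87.8 90.5] 41
head 1538 (array([582. , 325.8]), 49.8, 48.9, np.float64(0.584)) z 86.6
handle 2218 (array([586. , 390.5]), 182.7, 23.6, np.float64(1.527)) z 57.3
pad 2395 (array([584.7, 329.7]), 98.7, 97.9, np.float64(0.009)) z 6.8
[421, 53, 23, 35, 207] top z 80.5 top (array([-129.2,  535.7]), 248.0, 26.7, np.float64(-0.014)) all (array([-130.2,  535.7]), 250.1, 30.1, np.float64(-0.032))
[419, 65, 23, 37, 211] top z 61.3 top (array([ 41.5, 519.6]), 17.0, 2.7, np.float64(-0.128)) all (array([-100. ,  536.4]), 300.7, 28.1, np.float64(-0.032))
[442, 84, 66, 26, 548] top z 80.1 top (array([ 42.1, 634.2]), 202.0, 63.1, np.float64(-1.302)) all (array([ 41.6, 632.3]), 205.3, 63.5, 
[... 256 characters left out ...]
loat64(-0.061)) all (array([539.4, -80.2]), 92.9, 65.4, np.float64(-0.068))
[281, 208, 28, 35, 951] top z 80.2 top (array([555.1,  21.2]), 58.6, 21.4, np.float64(-0.063)) all (array([547.9,  19. ]), 117.8, 65.2, np.float64(-0.079))
[437, 226, 58, 11, 576] top z 59.4 top (array([592.7, 408.8]), 142.8, 25.9, np.float64(-1.562)) all (array([592.7, 408.8]), 142.8, 25.9, np.float64(-1.562))
[328, 295, 34, 30, 657] top z 93.6 top (array([812.5,  97.7]), 63.6, 58.9, np.float64(0.985)) all (array([812.5,  97.7]), 63.6, 58.9, np.float64(0.985))
[175, 329, 51, 15, 533] top z 33.3 top (array([ 818.3, -180.5]), 100.2, 19.7, np.float64(1.406)) all (array([ 818.6, -180.5]), 100.2, 20.3, np.float64(1.402))
```

```bash
python3 -c "
from rig import job
print(job.job_done())"
```

```text
the job is handed in; nothing more can be done
None
```

The full sequence ran in the required order and I handed the job in at about 60 s of robot time; no verdict was reported. Only block_2 (about 104 mm) and block_3 (about 79 mm) were on the table, so bay 1 stayed empty and peg_1 stayed up. The steps were: toggle to OFF, both blocks into their bays, pegs 2 and 3 driven with the mallet, mallet back on its pad, toggle to RUN.

**Last checks before handing in:**
- **Blocks:** both lay flat with rib tops at z of about 80. Block_2 sat about 8 mm off its bay's centre, up against the fence and inside the 14 mm limit; block_3 was within about 3 mm.
- **Pegs:** pegs 2 and 3 read about 72 mm, which is home; peg_1 read about 88 mm.
- **Mallet:** upright, its head about 5 mm from the pad's centre.
- **Toggle:** the lever tip was within about 1 mm of its first RUN reading, with the collar down.
- **Gripper:** open and clear of everything.

**What failed or disagreed:**
- The first two collar grips were too shallow and failed: the fingers slid off on the first, the collar did not lift on the second. The first try at block_2 closed on nothing.
- The shut finger tips turned out to sit about 25 mm behind the reported TCP, and allowing for that fixed all later grasps.
- The scene camera read x about 4 mm higher than the side camera and, on the blocks, the wrist camera.
- I did not re-measure the tape, knife and ink jar at the end; the rows I read show the tape where it started.

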